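# Lay out the glass-engraving place

## Task

Lay out the bench for the next engraver: first stand the green glass tumbler in the middle of the round cork coaster and the wooden bur block, burs up, in the middle of the square black pad; then stand the white pot on the bench exactly midway between coaster and pad, in line with them; after that put the amber jar behind the pot (on the side away from the robot, square to the line from coaster to pad, with about 4 cm of clear bench between jar and pot) and the blue lid centred on top of the pot. Everything ends upright; set each thing down gently rather than letting it drop, and leave the white bottle, the yellow tape roll and the steel weight where they are.

Things in the scene. Friction and masses are not known exactly. Their poses are not given: they have to be found in the camera images.
- coaster: Round cork coaster with a white rim, fixed to the bench, diameter 90 mm, 4 mm thick; origin at the centre of its underside, on the bench. Its y axis lies along the line joining the centres of coaster and pad, and its x axis points away from the robot, square to that line (the row is turned by up to about 0.25 rad). The pad lies 220 mm away centre to centre, on either side (+y or -y).
- pad: Square black rubber pad fixed to the bench, 85 x 85 mm, 4 mm thick; origin at the centre of its underside, on the bench; axes parallel to the coaster's.
- tumbler_center (a point): Green glass tumbler, an open straight cylinder of outer diameter 62 mm, 68 mm tall, wall 4 mm, loose, standing upright, about 0.22 kg; point on its axis half-way up (34 mm above its foot), z up along the axis.
- burblock_center (a point): Light wooden bur block, loose, 60 mm (its x) by 40 mm (its y), 36 mm high, with five short steel burs standing in a row along x from its top face to 54 mm above its underside; about 0.1 kg; point at the centre of the wood, 18 mm above its underside, z up. Its yaw does not matter at the end.
- pot_center (a point): White ceramic pot, an open straight cylinder of outer diameter 60 mm, 55 mm tall, wall 4 mm, loose, upright, about 0.18 kg; point on its axis half-way up (27.5 mm above its foot), z up.
- lid_knob (a point): Blue lid, loose, lying flat on the bench at the start: a plain flat disc of diameter 68 mm, 6 mm thick, with a brass knob of diameter 22 mm, 24 mm tall on its middle (30 mm in all); it has no locating rim and simply lies on the pot; about 0.08 kg. Point at the centre of the knob, 18 mm above the lid's underside, z up.
- jar_center (a point): Amber jar with a black cap, closed, loose, diameter 50 mm, 66 mm tall, upright, about 0.14 kg; point on its axis half-way up (33 mm above its foot), z up.
- oilbottle_center (a point): Bystander: white plastic bottle with a blue cap, diameter 42 mm, 100 mm tall, loose, upright; point half-way up. Leave it alone.
- tape_center (a point): Bystander: yellow tape roll lying flat, outer diameter 72 mm, hole 50 mm, 24 mm high, loose; point at its centre, half-way up. Leave it alone.
- weight_center (a point): Bystander: small knobbed steel weight, diameter 44 mm, 52 mm tall, loose, upright; point half-way up. Leave it alone.
Not all that is in view belongs to the job. There is more than one size of the part that bears jar_center; the job needs the smaller. What is shaped like the part that bears pot_center but purple is not meant.

How it is judged:
By the outcome, as a careful person would: the job done as asked, in the order asked, and still so for the second after the job is handed in, with the robot touching nothing.
It also fails if it takes over 131 s, if anything falls off the work surface, if the arm or the gripper's body presses on something with over 40 N, if the wrist force passes 120 N, or if a joint passes its speed limit or range.

## Robot

A 7-joint arm with a two-finger parallel gripper is mounted at the origin on the work surface. World frame = base frame: x ahead of the robot, y to its left, z up, the work surface at z = 0. Lengths are in m, angles in rad, forces in N, time in s.
With the tool pointing down it reaches from about 0.4 to 0.85 m from the base axis. Payload 10.4 kg.
Tool frame: the origin (TCP) lies at the very end of the fingers, on their centre line; the grasp point (between the pads) lies manip.hold_point_z behind it (manip.hold_point_z is the distance from the TCP to the grasp point, in m); z points along the fingers, x is the direction in which the jaws open and shut, and the axes are right-handed (so a half turn about z gives the same grasp; the last joint's range is limited). The gripper opens to 85 mm and grips with 20 to 120 N. Pads are 22 mm wide; open, the fingers measure 114 mm over their backs; the gripper's body (76 mm by 85 mm) begins 54 mm behind the grasp point. The pads swing forward as they close: fully open they stand 13 mm farther back than shut.
Start: joints at [1.12, 0.332, -0.065, 1.46, 0.022, 1.35, -0.088], TCP at [0.259, -0.569, 0.231] pointing down, gripper open.
Joint ranges: [-2.6, 2.6], [-0.5, 2.12], [-1.47, 1.34], [0.16, 2.42], [-1.27, 4.41], [0.06, 2.06], [-2.6, 2.6]. Speed limits (rad/s): [2.22, 2.22, 2.79, 2.79, 3.14, 3.14, 3.14].

## Interface

Orientations are given as a unit quaternion [x, y, z, w].
In Python, from workcell import readout, camera, camera_info, manip gives the robot as it stands.
- The arm moves only by the tool play_rows, never from a script. Its argument "rows" is a list of rows, each a list of 3 entries, a list of its own where there are three numbers: the shift along the world's x, y, z in mm, then the turn, a rotation vector about the world's x, y, z in degrees, then the finger opening in mm, from 0 to 85.4. In form: [[[tx, ty, tz], [rx, ry, rz], fingers], ...]. A call has 1 to 12 rows; each row shifts and turns the commanded pose from where the row before left it; what a row does not reach is not made up. A row lasts 1/8 s, in which the tool goes at most 62.5 mm and 10.7 degrees, less where a joint would pass 70% of its speed; a pose out of reach is approached as far as the arm can. A call with a gripper value outside its range is refused whole. The fingers move at their own pace and stop on an object; "force" is the grip in N (left out, the last holds). Time passes only in rows, so rows that do not move let the fingers close. It gives the time, the measured TCP pose, the force and the opening at its end, in the units of the state.
- readout.get_obs(): the state, without advancing time (a new reading comes with each control period).
- camera(name): name is "side" or "top"; returns the picture (384x512x3 uint8, blue, green, red); there is no depth.
- camera_info(name): a dict with "fx", "fy", "cx", "cy" (pixels), "world_from_camera" (4x4, takes a point from camera to world coordinates). Camera axes: x right, y up, looking along -z (the intrinsics and any distortion apply to the point x, -y, -z); pixel columns grow to the right and rows downward; lengths in m; the calibration is good to about 2 mm. A picture is of the moment at which its call begins. camera_info takes no time and is no camera call.
- manip.hand_in(): hands the job in, once; it reports no verdict.
The state is a dict: "clock": time; "joint_pos": joint angles; "joint_velocities": joint speeds; "tau": joint torques, N m; "position": TCP position; "ee_rot": TCP orientation; "ft_force": force on the tool from outside, world axes, zero at the start; "torque": the same for the moment, N m; "grip_width": opening from 0.0 (shut) to 1.0 (fully open).
Only numpy, scipy, OpenCV 4.12 (cv2) and the standard library are available. Lean on these libraries where they do the work, as an engineer would, in place of code of your own. Each camera call takes 0.05 s, during which the arm holds its last target.

## Working session

There is one attempt and no reset: what is moved stays moved. The work goes in short steps, Python scripts to look and compute and a tool call to move; the robot and the scene stay as the last step left them, time stands still between calls to the robot, and variables do not carry over. Pictures are saved under pics/ and viewed, and the job is handed in when it is done.

Besides the shell and the picture viewer there is one more tool, called after "Request:" in YAML: its name, and indented under it one key for each argument. play_rows: Moves the arm, as the interface text tells. Its arguments: {"type":"object","properties":{"rows":{"type":"array"},"force":{"type":"number"}},"required":["rows"]}

```bash
mkdir -p pics; ls; python3 - <<'E'
from workcell import readout, camera, camera_info, manip
import cv2
print(readout.get_obs()); print(manip.hold_point_z)
for n in("top","side"):
    im=camera(n); cv2.imwrite(f"pics/{n}0.png",im); print(n,camera_info(n))
E
```

```text
pics
{'clock': 0.0, 'joint_pos': array([ 1.12039125,  0.33287585, -0.06470749,  1.46094083,  0.02160156,
        1.3499021 , -0.08851623]), 'joint_velocities': array([-0.00113513,  0.0001526 , -0.0014488 , -0.00018563,  0.00068223,
        0.00076106,  0.00102257]), 'tau': array([-1.17425574e-03, -6.25456309e+01,  4.86555090e-02, -3.91608524e+01,
        1.62367366e-02,  9.89426044e-03, -2.93337041e-05]), 'position': array([ 0.25913896, -0.568332  ,  0.2305137 ]), 'ee_rot': array([ 8.41096025e-01, -5.40885353e-01, -6.18703388e-04, -3.58871981e-04]), 'ft_force': array([-0.11352087,  0.30282208, -0.37395967]), 'torque': array([ 0.04793555, -0.02079902,  0.00128276]), 'grip_width': 1.0054595331150245}
0.0187
top {'fx': 365.45428926872006, 'fy': 365.45428926872006, 'cx': 252.7061169724251, 'cy': 193.77839435323213, 'world_from_camera': array([[-2.87658540e-02,  9.83067824e-01, -1.80970105e-01,
         3.93703194e-01],
       [-9.99488266e-01, -2.57537748e-02,  1.89723394e-02,
         9.06918530e-04],
       [ 1.39904331e-02,  1.81423252e-01,  9.83305584e-01,
         9.97182315e-01],
       [ 0.00000000e+00,  0.00000000e+00,  0.00000000e+00,
         1.00000000e+00]])}
side {'fx': 359.6052885768619, 'fy': 359.6052885768619, 'cx': 256.8706213677792, 'cy': 189.40090995628807, 'world_from_camera': array([[-0.92447893,  0.29897512, -0.23654298,  0.27913489],
       [-0.38086536, -0.6970591 ,  0.60749501,  0.67938625],
       [ 0.01674146,  0.65170737,  0.75828572,  0.88877538],
       [ 0.        ,  0.        ,  0.        ,  1.        ]])}
```

View pics/top0.png

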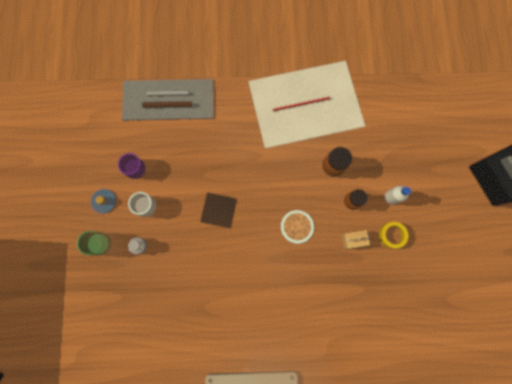

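View pics/side0.png

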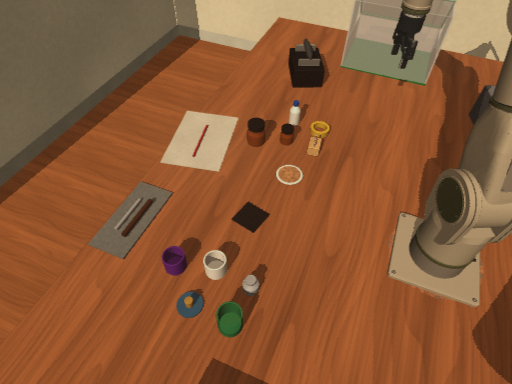

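```bash
cat > h.py <<'E'
import numpy as np, cv2
from workcell import readout, camera, camera_info, manip
def proj(n,p):
    c=camera_info(n);T=np.linalg.inv(c["world_from_camera"]);q=T[:3,:3]@np.array(p,float)+T[:3,3]
    x,y,z=q[0],-q[1],-q[2]
    return np.array([c["fx"]*x/z+c["cx"],c["fy"]*y/z+c["cy"]])
def back(n,uv,z):
    c=camera_info(n);T=c["world_from_camera"]
    d=T[:3,:3]@np.array([(uv[0]-c["cx"])/c["fx"],-(uv[1]-c["cy"])/c["fy"],-1.])
    o=T[:3,3];return o+d*(z-o[2])/d[2]
def crop(im,x0,y0,x1,y1,s,fn):
    c=cv2.resize(im[y0:y1,x0:x1],None,fx=s,fy=s,interpolation=cv2.INTER_CUBIC)
    step=10
    for x in range((x0+9)//10*10,x1,10):
        L=8 if x%50 else 16
        cv2.line(c,(int((x-x0+.5)*s),0),(int((x-x0+.5)*s),L),(255,255,255),1)
        if x%20==0: cv2.putText(c,str(x),(int((x-x0)*s)-8,26),0,.35,(255,255,255),1)
    for y in range((y0+9)//10*10,y1,10):
        cv2.line(c,(0,int((y-y0+.5)*s)),(8,int((y-y0+.5)*s)),(255,255,255),1)
        if y%20==0: cv2.putText(c,str(y),(10,int((y-y0)*s)+5),0,.35,(255,255,255),1)
    cv2.imwrite(fn,c)
E
python3 - <<'E'
from h import *
t=cv2.imread("pics/top0.png");s=cv2.imread("pics/side0.png")
crop(t,70,140,250,265,4.4,"pics/t0L.png")
crop(t,270,140,420,260,5,"pics/t0R.png")
print(proj("top",[.259,-.569,.231]),proj("side",[.259,-.569,.231]))
for n,uv in dict(coaster=(297,227),pad=(219,210),tum=(93,244),pot=(141,204),lid=(103,201),jar=(356,200),bur=(357,240),bot=(398,195),tape=(395,235),wt=(137,245),bigjar=(338,160)).items(): print(n,back("top",uv,0.004).round(3))
E
```

```text
[530.69970588 320.6051558 ] [395.57489896  64.35464629]
coaster [ 0.481 -0.136  0.004]
pad [0.534 0.075 0.004]
tum [0.451 0.413 0.004]
pot [0.556 0.288 0.004]
lid [0.567 0.392 0.004]
jar [ 0.552 -0.303  0.004]
bur [ 0.442 -0.297  0.004]
bot [ 0.562 -0.422  0.004]
tape [ 0.452 -0.402  0.004]
wt [0.445 0.296 0.004]
bigjar [ 0.667 -0.262  0.004]
```

View pics/t0L.png

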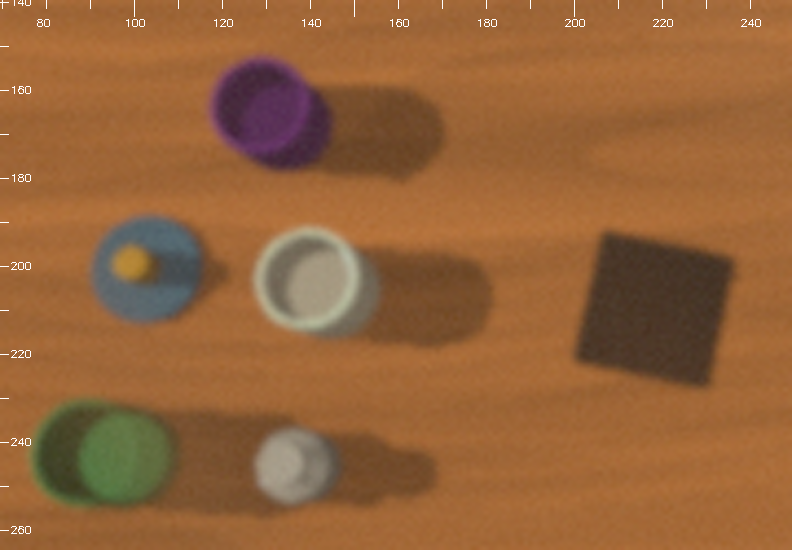

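View pics/t0R.png

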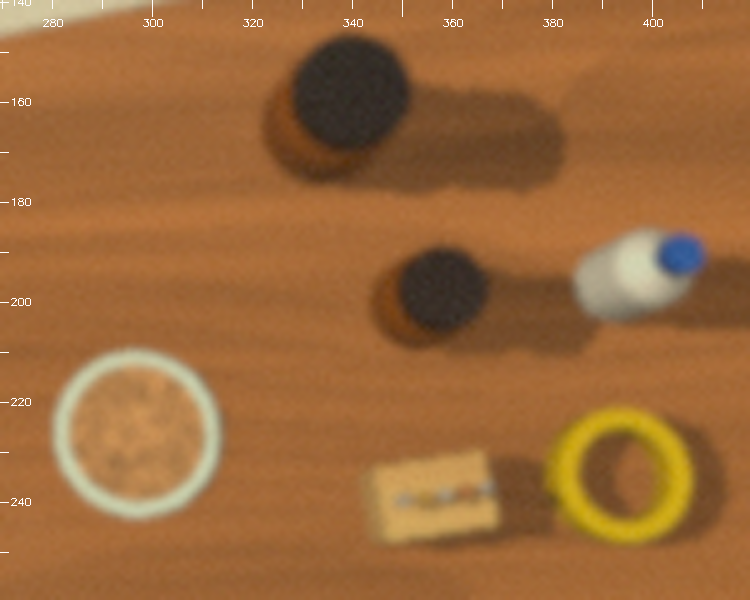

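```bash
cat >> h.py <<'E'
def circ(im,n,c,r,z,off,s,col=(0,0,255)):
    a=np.linspace(0,2*np.pi,73);pts=np.array([proj(n,[c[0]+r*np.cos(t),c[1]+r*np.sin(t),z]) for t in a])
    cv2.polylines(im,[np.round((pts-off+.5)*s).astype(int)],False,col,1)
def rect(im,n,c,lx,ly,yaw,z,off,s,col=(0,0,255)):
    R=np.array([[np.cos(yaw),-np.sin(yaw)],[np.sin(yaw),np.cos(yaw)]])
    pts=np.array([proj(n,[*(np.array(c[:2])+R@np.array([a*lx/2,b*ly/2])),z]) for a,b in((1,1),(1,-1),(-1,-1),(-1,1),(1,1))])
    cv2.polylines(im,[np.round((pts-off+.5)*s).astype(int)],False,col,1)
E
cat > est.py <<'E'
from h import *
R=lambda u,v:(270+u/5-.5,140+v/5-.5)
L=lambda u,v:(70+u/4.4-.5,140+v/4.4-.5)
P={}
P['coaster']=back("top",R(137,434.5),.004)
P['pad']=back("top",L(655.5,309.2),.004)
P['jar']=back("top",R(444,290),.066)
P['bigjar']=back("top",R(351,93),.09)
P['bur']=back("top",R(435,497),.036)
P['pot']=back("top",L(307.5,278.5),.055)
P['tum']=back("top",L(87,453),.068)
P['lid']=back("top",L(148.5,269),.006)
P['knobtop']=back("top",L(131,263),.03)
E
python3 - <<'E'
from est import *
for k,v in P.items(): print(k,v.round(4))
print("cp",np.linalg.norm(P['pad']-P['coaster']),np.arctan2(*(P['pad']-P['coaster'])[[0,1]]))
b=[back("top",R(*q),.036) for q in((380,467),(486,452),(499,528),(389,542))]
print(np.round(b,3))
q=(b[1]+b[2]-b[0]-b[3])[:2];print("buryaw",np.arctan2(q[1],q[0]))
def ov(n,f,x0,y0,x1,y1,s,fn):
    im=cv2.resize(cv2.imread(f)[y0:y1,x0:x1],None,fx=s,fy=s,interpolation=cv2.INTER_CUBIC);o=np.array([x0,y0])
    circ(im,n,P['coaster'],.045,.004,o,s)
    th=np.arctan2(*(P['pad']-P['coaster'])[[0,1]])
    rect(im,n,P['pad'],.085,.085,-th,.004,o,s)
    for k,r,h in(('jar',.025,.066),('pot',.03,.055),('tum',.031,.068),('lid',.034,.006)):
        circ(im,n,P[k],r,h,o,s);circ(im,n,P[k],r,0,o,s,(0,255,255))
    circ(im,n,P['lid'],.011,.03,o,s)
    yaw=np.arctan2(q[1],q[0]);rect(im,n,P['bur'],.06,.04,yaw,.036,o,s);rect(im,n,P['bur'],.06,.04,yaw,.0,o,s,(0,255,255))
    cv2.imwrite(fn,im)
ov("top","pics/top0.png",70,140,250,265,4.4,"pics/oL.png")
ov("top","pics/top0.png",270,140,420,260,5,"pics/oR.png")
ov("side","pics/side0.png",150,190,280,345,3.8,"pics/osL.png")
ov("side","pics/side0.png",240,110,340,190,6,"pics/osR.png")
E
```

```text
coaster [ 0.483 -0.136  0.004]
pad [0.5344 0.0767 0.004 ]
jar [ 0.5481 -0.2909  0.066 ]
bigjar [ 0.6483 -0.2437  0.09  ]
bur [ 0.443  -0.2866  0.036 ]
pot [0.551  0.2778 0.055 ]
tum [0.4514 0.3964 0.068 ]
lid [0.5678 0.3907 0.006 ]
knobtop [0.5675 0.392  0.03  ]
cp 0.2188413585589202 0.237110825095576
[[ 0.46  -0.259  0.036]
 [ 0.466 -0.316  0.036]
 [ 0.426 -0.319  0.036]
 [ 0.42  -0.261  0.036]]
buryaw -1.4674436697120445Traceback (most recent call last):
  File "<stdin>", line 20, in <module>
  File "<stdin>", line 15, in ov
  File "h.py", line 27, in rect
    pts=np.array([proj(n,[*(np.array(c[:2])+R@np.array([a*lx/2,b*ly/2])),z]) for a,b in((1,1),(1,-1),(-1,-1),(-1,1),(1,1))])
                  ~~~~^^^^^^^^^^^^^^^^^^^^^^^^^^^^^^^^^^^^^^^^^^^^^^^^^^^^^^
  File "h.py", line 4, in proj
    c=camera_info(n);T=np.linalg.inv(c["world_from_camera"]);q=T[:3,:3]@np.array(p,float)+T[:3,3]
ValueError: time passes only in moves, steps and waits
```

View pics/oL.png

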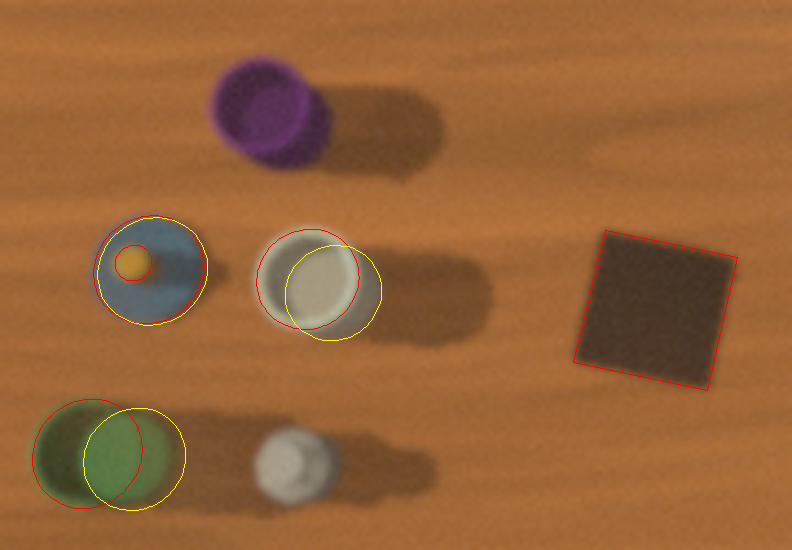

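View pics/oR.png

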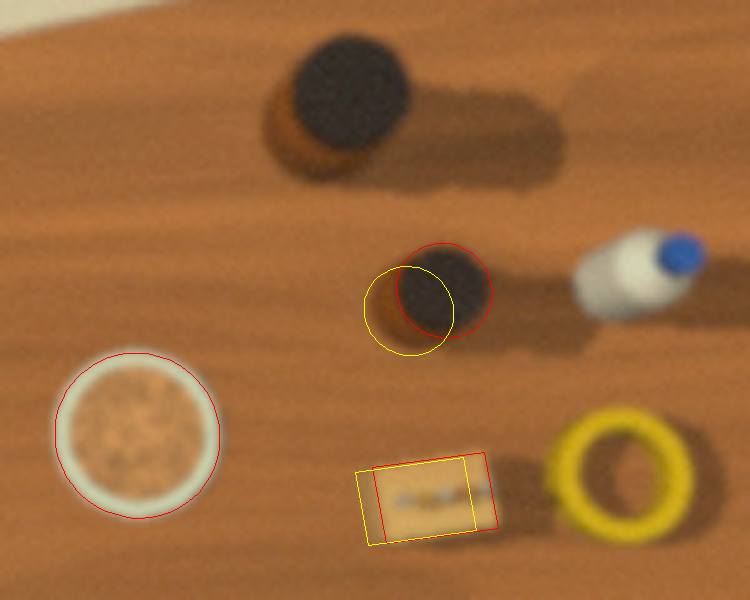

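View pics/osL.png

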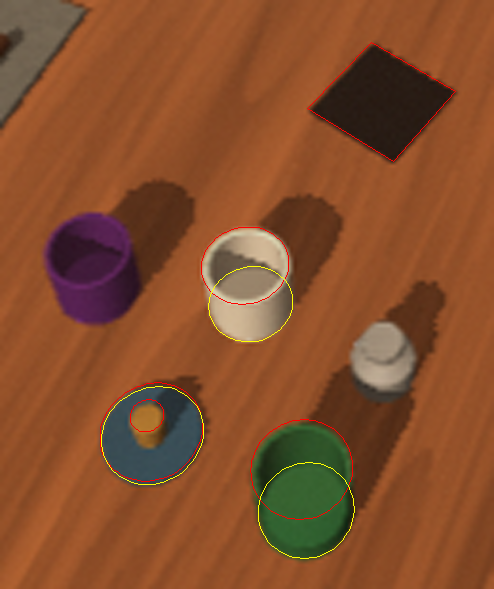

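```bash
python3 - <<'E'
import re
s=open('h.py').read()
s=s.replace("def proj","_C={}\n_ci=camera_info\ndef camera_info(n):\n    if n not in _C:_C[n]=_ci(n)\n    return _C[n]\ndef proj",1)
open('h.py','w').write(s)
E
cat >> est.py <<'E'
def ov(n,im,P,items,x0,y0,x1,y1,s,fn):
    im=cv2.resize(im[y0:y1,x0:x1],None,fx=s,fy=s,interpolation=cv2.INTER_CUBIC);o=np.array([x0,y0])
    for k,r,z in items:
        if len(P[k])==4 and isinstance(r,tuple): rect(im,n,P[k],r[0],r[1],P[k][3],z,o,s,(0,0,255) if z else (0,255,255))
        else: circ(im,n,P[k],r,z,o,s,(0,0,255) if z else (0,255,255))
    cv2.imwrite(fn,im)
E
python3 - <<'E'
from est import *
P['pad']=np.array([*P['pad'],-.237]);P['bur']=np.array([*P['bur'],-1.467])
P['pur']=P['bigjar']
sd=cv2.imread("pics/side0.png")
it=[('coaster',.045,.004),('jar',.025,.066),('jar',.025,0),('bur',(.06,.04),.036),('bur',(.06,.04),0)]
ov("side",sd,P,it,240,110,340,190,7,"pics/osR.png")
E
```

```text
(no output)
```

View pics/osR.png

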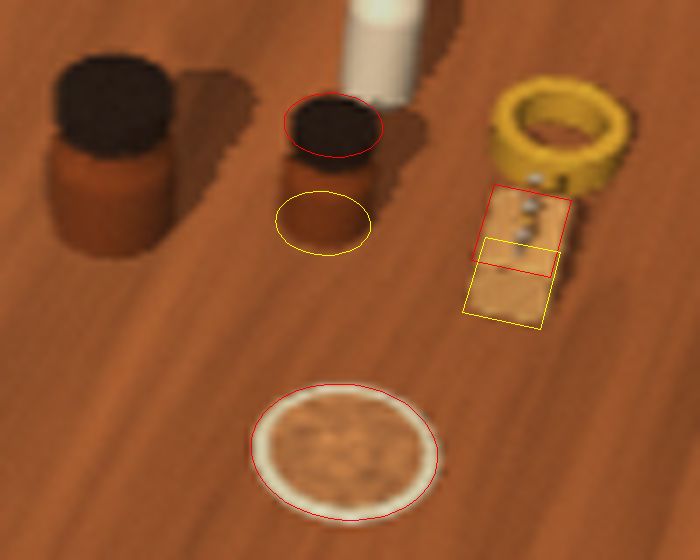

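Request:
play_rows:
  rows:
    - [[34,38,0],[0,0,5],85]
    - [[34,38,0],[0,0,5],85]
    - [[35,39,0],[0,0,5],85]
    - [[35,39,0],[0,0,5],85]
    - [[35,38,0],[0,0,5],85]
    - [[34,38,0],[0,0,5],85]
    - [[34,38,0],[0,0,5],85]
    - [[6,50,0],[0,0,5],85]
    - [[6,50,0],[0,0,5],85]
    - [[6,50,0],[0,0,5],85]
    - [[6,50,0],[0,0,5],85]
    - [[6,50,0],[0,0,5],85]
  force: 35

```text
clock: 1.6
position: [0.5301, -0.0492, 0.2311]
ee_rot: [0.999, -0.047, -0.0, 0.0]
ft_force: [0.8, 0.1, -0.1]
grip_width: 0.991
```

Request:
play_rows:
  rows:
    - [[6,50,0],[0,0,5],85]
    - [[6,50,0],[0,0,5],85]
    - [[7,50,0],[0,0,5],85]
    - [[-16,50,-10],[0,0,5],85]
    - [[-16,50,-10],[0,0,5],85]
    - [[-17,50,-10],[0,0,5],85]
    - [[-17,50,-10],[0,0,5],85]
    - [[-16,49,-10],[0,0,5],85]
    - [[-16,49,-10],[0,0,6],85]
    - [[0,0,0],[0,0,0],85]

```text
clock: 2.85
position: [0.4476, 0.4012, 0.1702]
ee_rot: [0.937, 0.35, -0.001, -0.001]
ft_force: [-0.5, -0.7, 0.1]
grip_width: 0.995
```

Request:
play_rows:
  rows:
    - [[3,-3,-30],[0,0,0],85]
    - [[0,0,-40],[0,0,0],85]
    - [[0,0,-30],[0,0,0],85]
    - [[0,0,-25],[0,0,0],85]
    - [[0,0,-20],[0,0,0],85]
    - [[0,0,0],[0,0,0],85]

```text
clock: 3.6
position: [0.454, 0.3933, 0.025]
ee_rot: [0.938, 0.346, -0.001, 0.0]
ft_force: [-0.4, 0.6, 0.3]
grip_width: 0.992
```

```bash
python3 - <<'E'
from h import *
im=camera("side");crop(im,150,190,290,345,3.8,"pics/s1.png")
print(readout.get_obs()['position'],readout.get_obs()['ft_force'])
E
```

```text
[0.45434415 0.394022   0.02625723] [1.01348197 0.17135089 0.01053909]
```

View pics/s1.png

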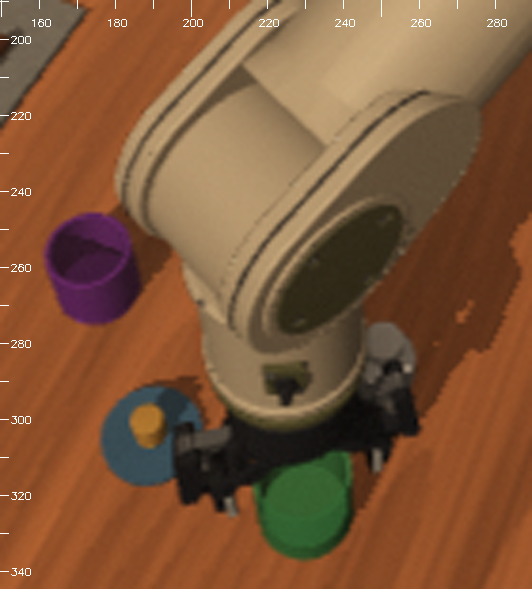

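Request:
play_rows:
  rows:
    - [[-2,3,0],[0,0,0],70]
    - [[0,0,0],[0,0,0],60]
    - [[0,0,0],[0,0,0],55]
    - [[0,0,0],[0,0,0],55]
    - [[0,0,0],[0,0,0],55]
    - [[0,0,0],[0,0,0],55]
    - [[0,0,10],[0,0,0],55]
    - [[0,0,20],[0,0,0],55]
    - [[0,0,30],[0,0,0],55]

```text
clock: 4.78
position: [0.4521, 0.3972, 0.0877]
ee_rot: [0.938, 0.346, -0.0, 0.0]
ft_force: [0.6, 0.0, -1.4]
grip_width: 0.725
```

```bash
python3 - <<'E'
from h import *
im=camera("side");crop(im,150,190,290,345,3.8,"pics/s2.png")
for i in range(3):
  o=readout.get_obs();print(o['position'],o['ft_force'],o['grip_width'])
E
```

```text
[0.45358171 0.39904672 0.09241979] [1.55701366 2.89190031 2.11468407] 0.7218544371823244
[0.45358171 0.39904672 0.09241979] [1.55701366 2.89190031 2.11468407] 0.7218544371823244
[0.45358171 0.39904672 0.09241979] [1.55701366 2.89190031 2.11468407] 0.7218544371823244
```

View pics/s2.png

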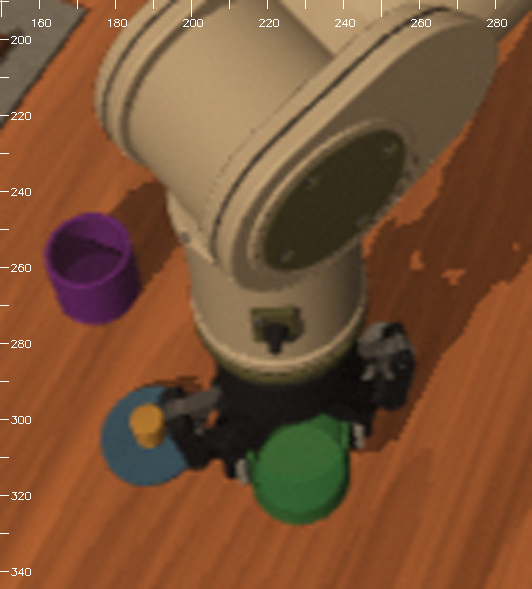

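Request:
play_rows:
  rows:
    - [[0,0,25],[0,0,0],55]
    - [[2,-20,25],[0,0,0],55]
    - [[3,-45,0],[0,0,0],55]
    - [[3,-55,0],[0,0,0],55]
    - [[3,-55,0],[0,0,0],55]
    - [[3,-55,0],[0,0,0],55]
    - [[3,-55,0],[0,0,0],55]
    - [[3,-55,0],[0,0,0],55]
    - [[3,-55,0],[0,0,0],55]
    - [[3,-55,0],[0,0,0],55]
    - [[3,-50,0],[0,0,0],55]
    - [[1,-34,0],[0,0,0],55]

```text
clock: 6.32
position: [0.4824, -0.1391, 0.1376]
ee_rot: [0.938, 0.345, 0.001, 0.001]
ft_force: [-0.7, 0.3, -2.8]
grip_width: 0.728
```

Request:
play_rows:
  rows:
    - [[0,0,-20],[0,0,0],55]
    - [[0,0,-20],[0,0,0],55]
    - [[0,0,-20],[0,0,0],55]
    - [[0,0,0],[0,0,0],55]

```text
clock: 6.82
position: [0.4818, -0.1363, 0.0763]
ee_rot: [0.938, 0.346, -0.0, -0.001]
ft_force: [-0.1, -0.4, -1.3]
grip_width: 0.724
```

```bash
python3 - <<'E'
from est import *
im=camera("side");im2=camera("top")
it=[('coaster',.045,.004),('coaster',.031,.004)]
ov("side",im,P,it,230,120,350,210,6,"pics/s3.png")
ov("top",im2,P,it,240,180,350,270,6,"pics/t3.png")
o=readout.get_obs();print(o['position'],o['ft_force'],o['grip_width'])
E
```

```text
[ 0.48287946 -0.1365691   0.07757305] [ 0.42818312  0.06080315 -3.03328197] 0.7278888635717757
```

View pics/s3.png

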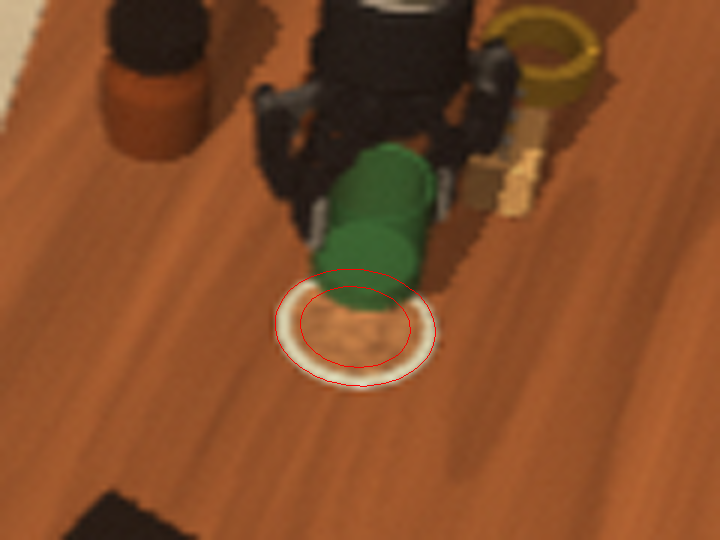

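View pics/t3.png

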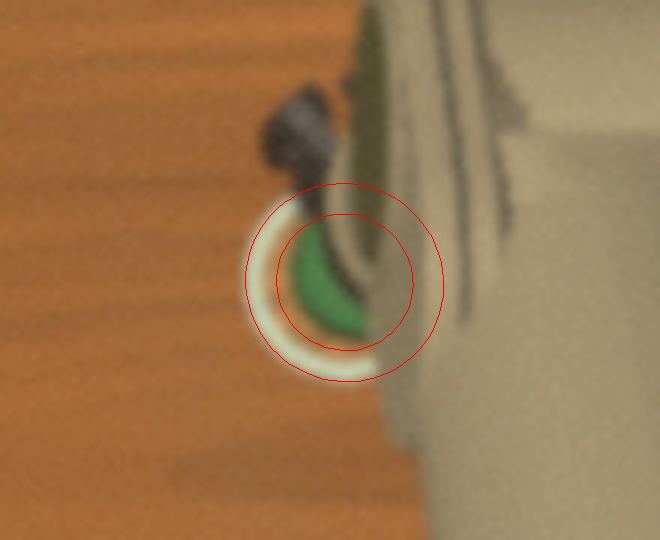

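```bash
python3 - <<'E'
from h import *
for v in (266,270): print(back("side",(230+367/6-.5,120+v/6-.5),.0515))
E
```

```text
[ 0.4805831  -0.13723084  0.0515    ]
[ 0.4795889  -0.13432379  0.0515    ]
```

Request:
play_rows:
  rows:
    - [[2,0,-15],[0,0,0],55]
    - [[0,0,-15],[0,0,0],55]
    - [[0,0,-8],[0,0,0],55]
    - [[0,0,-4],[0,0,0],55]
    - [[0,0,-1.5],[0,0,0],55]
    - [[0,0,0],[0,0,0],55]

```text
clock: 7.68
position: [0.4844, -0.1367, 0.033]
ee_rot: [0.938, 0.346, 0.0, 0.0]
ft_force: [0.2, -0.6, -2.4]
grip_width: 0.727
```

Request:
play_rows:
  rows:
    - [[0,0,-1],[0,0,0],55]
    - [[0,0,-1],[0,0,0],55]
    - [[0,0,0],[0,0,0],55]

```text
clock: 8.05
position: [0.4846, -0.1369, 0.0318]
ee_rot: [0.938, 0.346, 0.0, 0.0]
ft_force: [-4.6, 0.4, 9.3]
grip_width: 0.725
```

Request:
play_rows:
  rows:
    - [[0,0,0.5],[0,0,0],62]
    - [[0,0,0],[0,0,0],68]
    - [[0,0,0],[0,0,0],85]
    - [[0,0,0],[0,0,0],85]
    - [[0,0,0],[0,0,0],85]
    - [[0,0,20],[0,0,0],85]
    - [[0,0,40],[0,0,0],85]
    - [[0,0,40],[0,0,0],85]
    - [[-15,-50,20],[0,0,-5],85]
    - [[-15,-50,0],[0,0,-10],85]
    - [[-11,-52,0],[0,0,-10],85]
    - [[0,0,0],[0,0,-10],85]

```text
clock: 9.55
position: [0.4412, -0.2933, 0.151]
ee_rot: [0.999, 0.042, -0.0, 0.0]
ft_force: [0.2, 0.2, 0.1]
grip_width: 0.999
```

```bash
python3 - <<'E'
from est import *
im=camera("side");im2=camera("top")
it=[('coaster',.045,.004),('coaster',.031,.004),('coaster',.031,.072)]
ov("side",im,P,it,230,100,350,200,6,"pics/s4.png")
ov("top",im2,P,it,240,180,410,270,4.5,"pics/t4.png")
o=readout.get_obs();print(o['position'],o['ft_force'],o['grip_width'])
E
```

```text
[ 0.4430104  -0.28923503  0.15117752] [ 0.3888589   1.4272195  -1.11574089] 0.9969269343069701
```

View pics/s4.png

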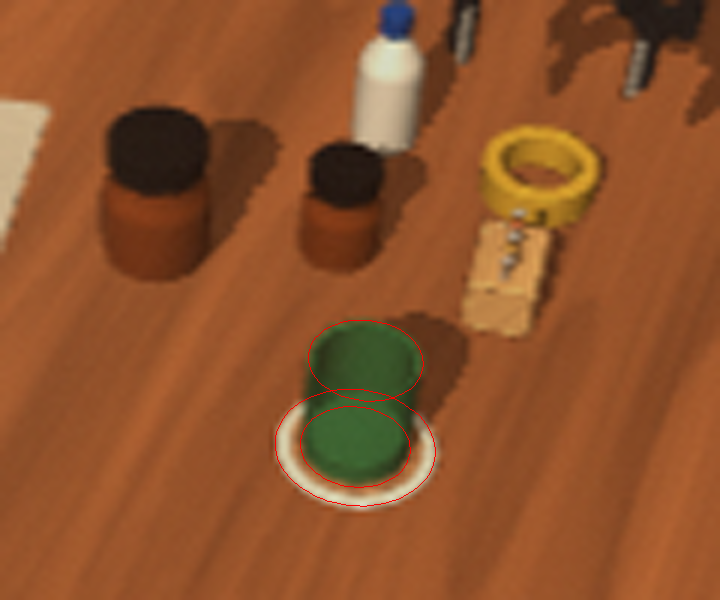

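View pics/t4.png

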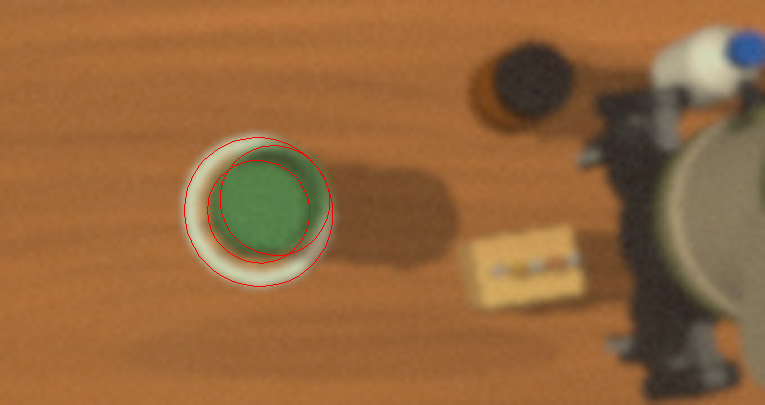

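Request:
play_rows:
  rows:
    - [[1,2,-30],[0,0,1],85]
    - [[0,0,-40],[0,0,0],85]
    - [[0,0,-35],[0,0,0],80]
    - [[0,0,-25],[0,0,0],75]
    - [[0,0,-13],[0,0,0],70]
    - [[0,0,0],[0,0,0],65]
    - [[0,0,0],[0,0,0],65]

```text
clock: 10.52
position: [0.4451, -0.2869, 0.0094]
ee_rot: [0.998, 0.057, 0.001, 0.0]
ft_force: [0.3, 0.1, 0.8]
grip_width: 0.759
```

```bash
python3 - <<'E'
from h import *
im=camera("side");crop(im,250,70,370,170,6,"pics/s5.png")
o=readout.get_obs();print(o['position'],o['ft_force'],o['grip_width'])
E
```

```text
[ 0.4451181  -0.28703032  0.00949384] [-0.05447414 -0.88963623  0.09289319] 0.7633307151481475
```

View pics/s5.png

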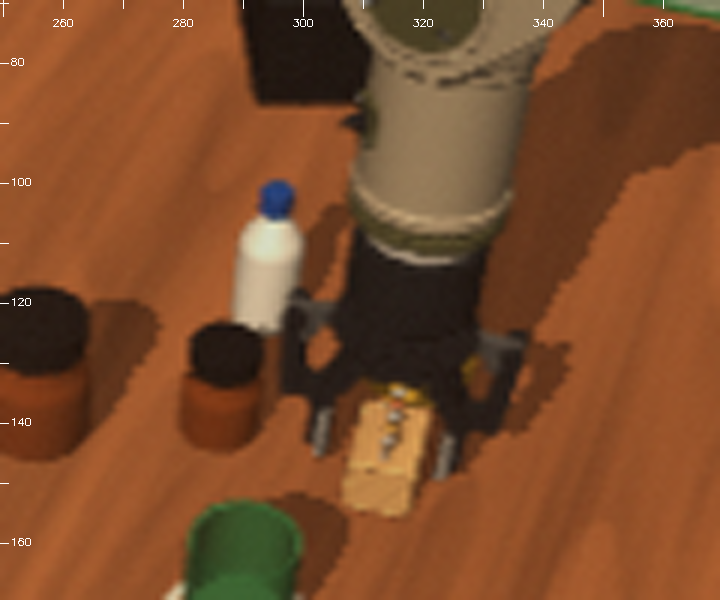

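Request:
play_rows:
  rows:
    - [[0,0,0],[0,0,0],50]
    - [[0,0,0],[0,0,0],40]
    - [[0,0,0],[0,0,0],33]
    - [[0,0,0],[0,0,0],33]
    - [[0,0,0],[0,0,0],33]
    - [[0,0,10],[0,0,0],33]
    - [[0,0,20],[0,0,0],33]
    - [[0,0,40],[0,0,0],33]
    - [[0,0,40],[0,0,0],33]
    - [[0,0,40],[0,0,0],33]
  force: 30

```text
clock: 11.82
position: [0.4443, -0.2864, 0.1601]
ee_rot: [0.998, 0.057, 0.0, 0.0]
ft_force: [0.3, -0.3, -1.0]
grip_width: 0.464
```

Request:
play_rows:
  rows:
    - [[5,20,0],[0,0,0],33]
    - [[10,40,0],[0,0,-5],33]
    - [[10,40,0],[0,0,-5],33]
    - [[10,45,0],[0,0,-5],33]
    - [[10,45,0],[0,0,-5],33]
    - [[10,45,0],[0,0,0],33]
    - [[10,45,-10],[0,0,0],33]
    - [[10,45,-20],[0,0,0],33]
    - [[10,27,-25],[0,0,0],33]
    - [[5,11,-25],[0,0,0],33]
    - [[0,0,-20],[0,0,0],33]
    - [[0,0,0],[0,0,0],33]

```text
clock: 13.32
position: [0.5327, 0.0757, 0.0567]
ee_rot: [0.993, -0.117, -0.002, 0.0]
ft_force: [-0.1, -0.4, -1.0]
grip_width: 0.466
```

```bash
python3 - <<'E'
from est import *
P['pad']=np.array([*P['pad'],-.237])
im=camera("side");im2=camera("top")
it=[('pad',(.085,.085),.004),('pad',(.04,.06),.004),('pad',(.04,.06),.075)]
ov("side",im,P,it,190,140,310,240,6,"pics/s6.png")
ov("top",im2,P,it,160,150,310,250,5,"pics/t6.png")
o=readout.get_obs();print(o['position'],o['ft_force'],o['grip_width'])
E
```

```text
[0.53436823 0.07565209 0.05878962] [0.07084967 0.99046039 0.48732835] 0.4602458752373337
```

View pics/s6.png

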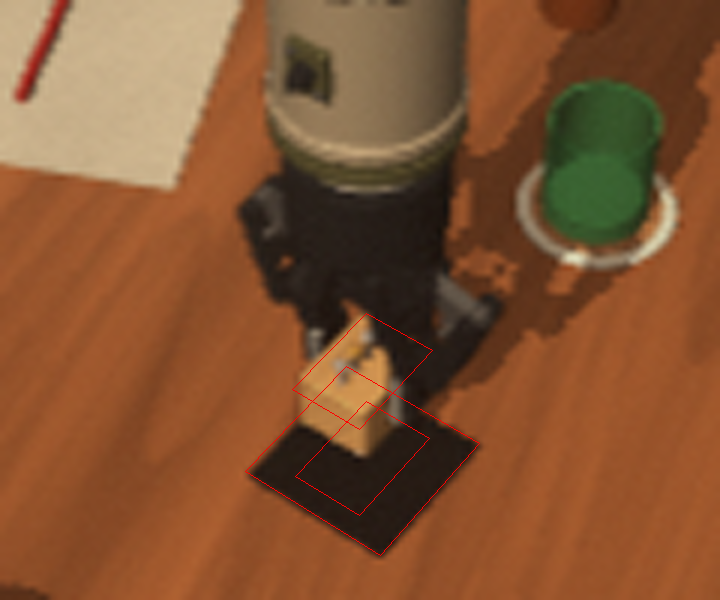

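View pics/t6.png

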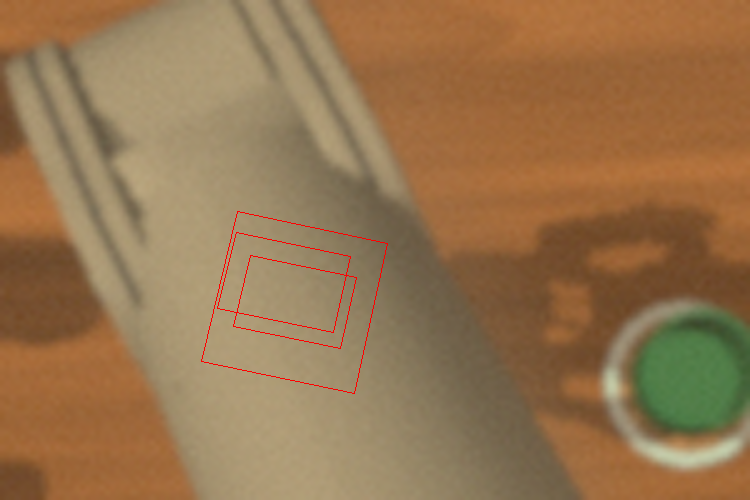

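```bash
python3 - <<'E'
from est import *
f=lambda u,v:(190+u/6-.5,140+v/6-.5)
pc=P['pad'][:2]; R2=np.array([[np.cos(-.237),-np.sin(-.237)],[np.sin(-.237),np.cos(-.237)]])
for a,b in((1,1),(1,-1),(-1,-1),(-1,1)):
    for z in(.048,.084):
        w=pc+R2@np.array([a*.02,b*.03]);p=proj("side",[*w,z]);print(a,b,z,((p+.5-[190,140])*6).round(),w.round(3))
print(back("side",f(362,425),.084),back("side",f(297,382),.084),back("side",f(362,455),.048))
E
python3 - <<'E'
import cv2
im=cv2.imread('pics/s6.png');cv2.imwrite('pics/s6b.png',cv2.resize(im[300:480,260:480],None,fx=3,fy=3))
E
```

```text
1 1 0.048 [293. 423.] [0.561 0.101]
1 1 0.084 [291. 377.] [0.561 0.101]
1 -1 0.048 [366. 347.] [0.547 0.043]
1 -1 0.084 [367. 301.] [0.547 0.043]
-1 -1 0.048 [431. 385.] [0.508 0.052]
-1 -1 0.084 [433. 338.] [0.508 0.052]
-1 1 0.048 [359. 463.] [0.522 0.111]
-1 1 0.084 [359. 417.] [0.522 0.111]
[0.51881631 0.11414199 0.084     ] [0.55733434 0.10266037 0.084     ] [0.52238303 0.10561421 0.048     ]
```

View pics/s6b.png

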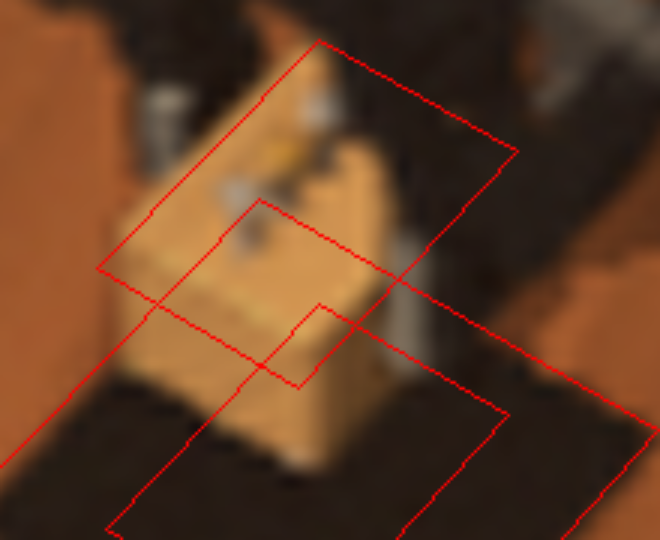

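Request:
play_rows:
  rows:
    - [[2,1,-15],[0,0,0],33]
    - [[0,0,-15],[0,0,0],33]
    - [[0,0,-8],[0,0,0],33]
    - [[0,0,-3],[0,0,0],33]
    - [[0,0,-1],[0,0,0],33]
    - [[0,0,0],[0,0,0],33]

```text
clock: 14.18
position: [0.5366, 0.0774, 0.0166]
ee_rot: [0.993, -0.117, 0.0, -0.0]
ft_force: [-1.0, -0.4, -1.1]
grip_width: 0.469
```

Request:
play_rows:
  rows:
    - [[0,0,-1],[0,0,0],33]
    - [[0,0,-1],[0,0,0],33]
    - [[0,0,0],[0,0,0],33]

```text
clock: 14.55
position: [0.5363, 0.0773, 0.0143]
ee_rot: [0.993, -0.117, 0.0, 0.0]
ft_force: [0.1, -0.2, -0.2]
grip_width: 0.461
```

Request:
play_rows:
  rows:
    - [[0,0,-0.8],[0,0,0],33]
    - [[0,0,0],[0,0,0],33]
    - [[0,0,0],[0,0,0],33]

```text
clock: 14.92
position: [0.5363, 0.0773, 0.0135]
ee_rot: [0.993, -0.117, 0.0, -0.0]
ft_force: [0.0, 0.3, 0.2]
grip_width: 0.464
```

Request:
play_rows:
  rows:
    - [[0,0,-0.6],[0,0,0],33]
    - [[0,0,0],[0,0,0],33]
    - [[0,0,0],[0,0,0],33]

```text
clock: 15.3
position: [0.5363, 0.0773, 0.0129]
ee_rot: [0.993, -0.117, 0.0, -0.0]
ft_force: [0.3, -0.4, -1.4]
grip_width: 0.466
```

Request:
play_rows:
  rows:
    - [[0,0,-0.7],[0,0,0],33]
    - [[0,0,0],[0,0,0],33]

```text
clock: 15.55
position: [0.5363, 0.0773, 0.0129]
ee_rot: [0.993, -0.117, 0.0, 0.0]
ft_force: [-4.9, -0.3, 8.6]
grip_width: 0.46
```

Request:
play_rows:
  rows:
    - [[0,0,-0.7],[0,0,0],33]
    - [[0,0,0],[0,0,0],33]

```text
clock: 15.8
position: [0.5363, 0.0773, 0.0128]
ee_rot: [0.993, -0.117, 0.0, 0.0]
ft_force: [-7.3, -2.2, 18.3]
grip_width: 0.464
```

Request:
play_rows:
  rows:
    - [[0,0,1],[0,0,0],42]
    - [[0,0,0],[0,0,0],50]
    - [[0,0,0],[0,0,0],60]
    - [[0,0,0],[0,0,0],70]
    - [[0,0,10],[0,0,0],70]
    - [[0,0,30],[0,0,0],75]
    - [[0,0,40],[0,0,0],85]
    - [[2,25,40],[0,0,-5],85]
    - [[3,45,20],[0,0,-8],85]
    - [[3,50,0],[0,0,-9],85]
    - [[4,50,0],[0,0,-9],85]
    - [[3,31,0],[0,0,0],85]

```text
clock: 17.3
position: [0.5507, 0.2814, 0.1534]
ee_rot: [0.926, -0.379, 0.0, -0.001]
ft_force: [-0.3, -0.5, -0.5]
grip_width: 0.996
```

Request:
play_rows:
  rows:
    - [[0,0,0],[0,0,0],85]

```text
clock: 17.42
position: [0.5502, 0.2817, 0.1531]
ee_rot: [0.926, -0.376, -0.0, -0.001]
ft_force: [-0.6, -0.5, 0.3]
grip_width: 0.995
```

```bash
python3 - <<'E'
from est import *
P['pad']=np.array([*P['pad'],-.237])
im=camera("side");im2=camera("top")
it=[('pad',(.085,.085),.004),('pad',(.04,.06),.004),('pad',(.04,.06),.04),('pot',.03,.055),('pot',.03,0)]
ov("side",im,P,it,160,160,290,280,5,"pics/s7.png")
ov("top",im2,P,it,110,150,260,250,5,"pics/t7.png")
o=readout.get_obs();print(o['position'],o['ft_force'],o['grip_width'])
E
```

```text
[0.55133169 0.27802168 0.15281709] [ 0.81045049  0.36622377 -0.81678529] 0.9929407100573248
```

View pics/s7.png

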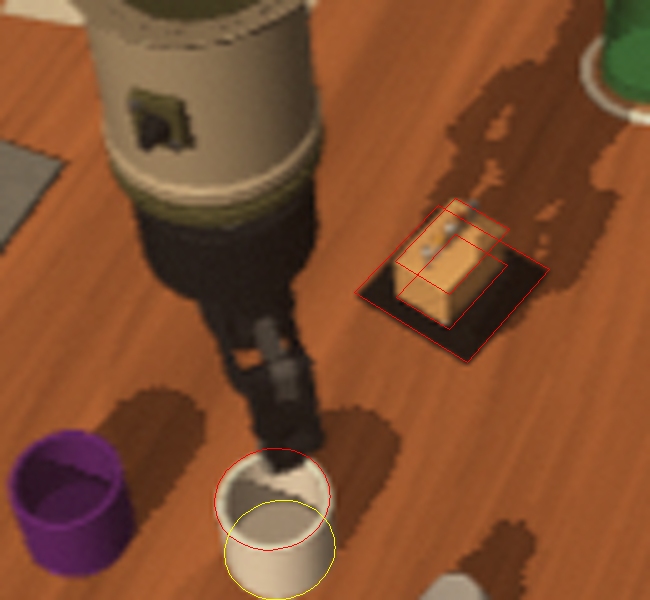

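View pics/t7.png

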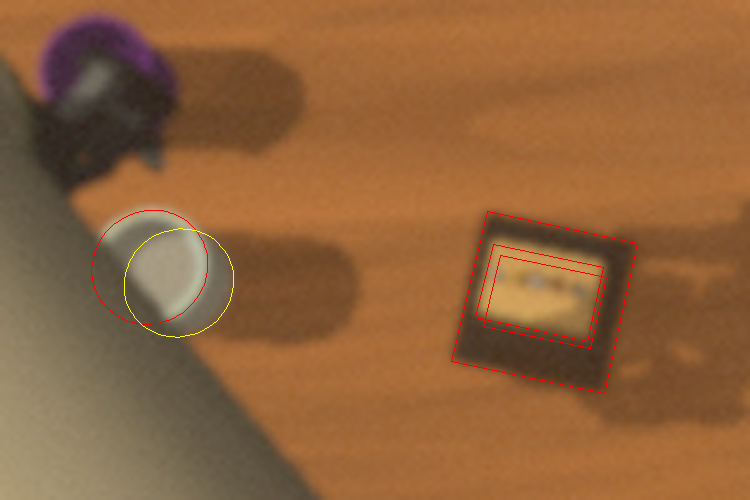

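Request:
play_rows:
  rows:
    - [[0,0,-30],[0,0,0],85]
    - [[0,0,-40],[0,0,0],85]
    - [[0,0,-30],[0,0,0],85]
    - [[0,0,-20],[0,0,0],85]
    - [[0,0,-14],[0,0,0],85]
    - [[0,0,0],[0,0,0],85]

```text
clock: 18.27
position: [0.5512, 0.2779, 0.0182]
ee_rot: [0.926, -0.379, -0.0, 0.0]
ft_force: [1.1, 0.5, -0.3]
grip_width: 0.996
```

```bash
python3 - <<'E'
from h import *
im=camera("side");crop(im,150,180,290,300,5,"pics/s8.png")
o=readout.get_obs();print(o['position'],o['ft_force'],o['grip_width'])
E
```

```text
[0.55161588 0.27830884 0.01899131] [-0.22801356  0.52753508  0.62914398] 1.0016700363445477
```

View pics/s8.png

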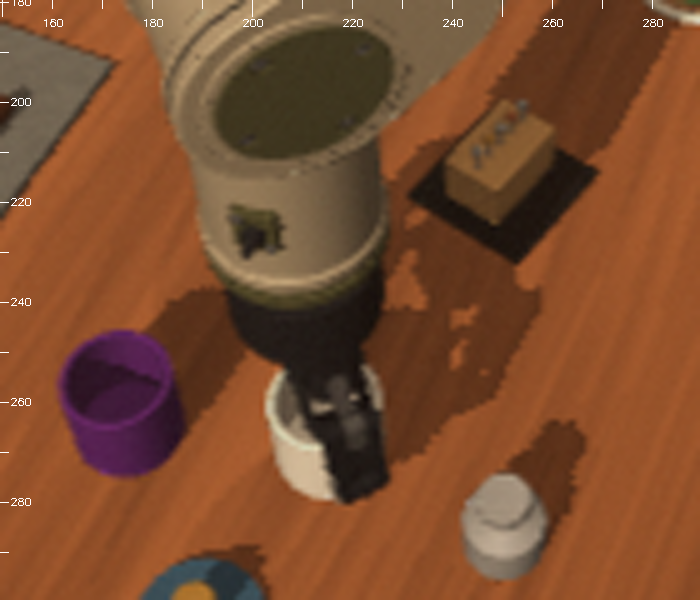

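Request:
play_rows:
  rows:
    - [[0,0,0],[0,0,0],70]
    - [[0,0,0],[0,0,0],62]
    - [[0,0,0],[0,0,0],53]
    - [[0,0,0],[0,0,0],53]
    - [[0,0,0],[0,0,0],53]
    - [[0,0,0],[0,0,0],53]
    - [[0,0,10],[0,0,0],53]
    - [[0,0,30],[0,0,0],53]
    - [[0,0,40],[0,0,0],53]
    - [[0,0,50],[0,0,0],53]
    - [[0,0,20],[0,0,0],53]
  force: 35

```text
clock: 19.7
position: [0.5522, 0.2791, 0.1721]
ee_rot: [0.926, -0.379, 0.002, -0.002]
ft_force: [0.0, 1.1, -1.2]
grip_width: 0.699
```

Request:
play_rows:
  rows:
    - [[-2,-15,0],[0,0,3],53]
    - [[-5,-35,0],[0,0,4],53]
    - [[-6,-45,0],[0,0,4],53]
    - [[-6,-45,0],[0,0,4],53]
    - [[-6,-45,0],[0,0,4],53]
    - [[-6,-45,0],[0,0,4],53]
    - [[-6,-40,0],[0,0,4],53]
    - [[-4,-25,-20],[0,0,4],53]
    - [[-2,-13,-30],[0,0,0],53]
    - [[0,0,-30],[0,0,0],53]
    - [[0,0,-25],[0,0,0],53]
    - [[0,0,0],[0,0,0],53]

```text
clock: 21.2
position: [0.5065, -0.0297, 0.0617]
ee_rot: [0.993, -0.117, -0.002, -0.0]
ft_force: [0.6, 0.1, -1.3]
grip_width: 0.694
```

```bash
python3 - <<'E'
from est import *
P['pad']=np.array([*P['pad'],-.237]);P['M']=(P['pad'][:3]+P['coaster'])/2;print(P['M'])
im=camera("side");im2=camera("top")
z=readout.get_obs()['position'][2]-.0185;print(z)
it=[('pad',(.085,.085),.004),('coaster',.045,.004),('M',.03,0),('M',.03,z),('M',.03,z+.055)]
ov("side",im,P,it,220,130,320,230,6,"pics/s9.png")
ov("top",im2,P,it,190,150,330,250,5,"pics/t9.png")
o=readout.get_obs();print(o['position'],o['ft_force'],o['grip_width'])
E
```

```text
[ 0.50872931 -0.02963649  0.004     ]
0.045513424051042056
[ 0.50843025 -0.02953511  0.06401342] [-0.21410344 -0.59537427 -1.97370844] 0.6879074098482361
```

View pics/s9.png

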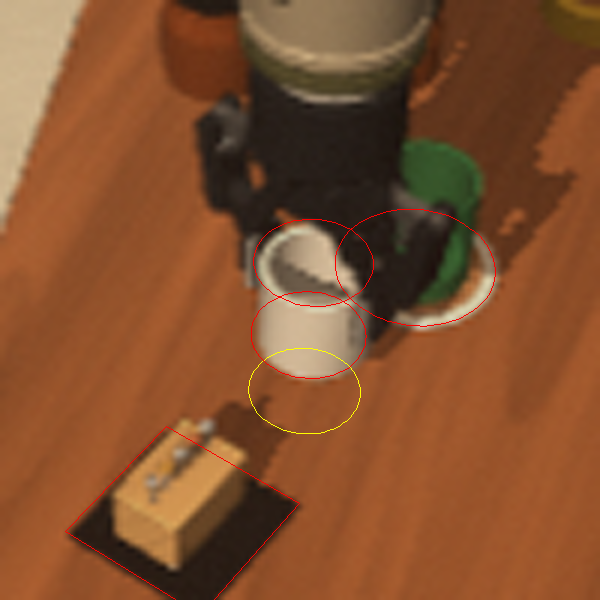

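View pics/t9.png

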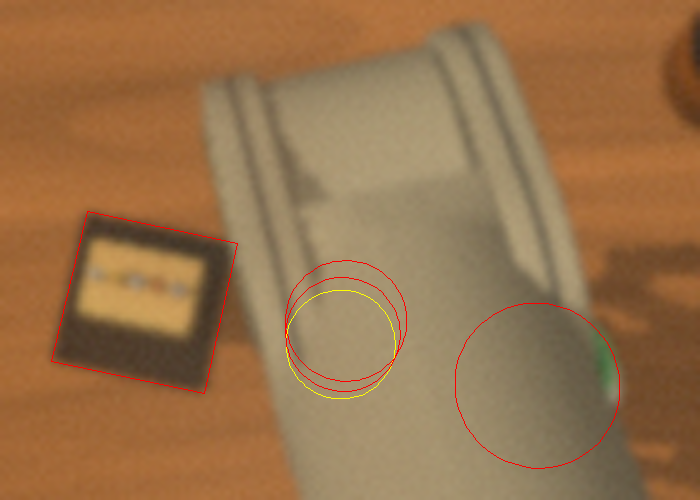

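Request:
play_rows:
  rows:
    - [[1,0,-15],[0,0,0],53]
    - [[0,0,-15],[0,0,0],53]
    - [[0,0,-8],[0,0,0],53]
    - [[0,0,-3],[0,0,0],53]
    - [[0,0,0],[0,0,0],53]

```text
clock: 21.92
position: [0.5093, -0.0296, 0.0225]
ee_rot: [0.993, -0.117, -0.0, -0.0]
ft_force: [0.5, 0.3, -1.2]
grip_width: 0.691
```

Request:
play_rows:
  rows:
    - [[0,0,-1],[0,0,0],53]
    - [[0,0,-0.5],[0,0,0],53]
    - [[0,0,0],[0,0,0],53]

```text
clock: 22.3
position: [0.5094, -0.0297, 0.0211]
ee_rot: [0.993, -0.117, 0.0, 0.0]
ft_force: [-0.5, 0.2, -1.3]
grip_width: 0.698
```

Request:
play_rows:
  rows:
    - [[0,0,-1],[0,0,0],53]
    - [[0,0,-0.5],[0,0,0],53]
    - [[0,0,0],[0,0,0],53]

```text
clock: 22.68
position: [0.5093, -0.0297, 0.0197]
ee_rot: [0.993, -0.117, 0.0, 0.0]
ft_force: [-2.1, -0.1, 2.9]
grip_width: 0.696
```

Request:
play_rows:
  rows:
    - [[0,0,-0.7],[0,0,0],53]
    - [[0,0,0],[0,0,0],53]

```text
clock: 22.92
position: [0.5093, -0.0298, 0.0196]
ee_rot: [0.993, -0.117, -0.0, 0.0]
ft_force: [-6.8, 0.2, 14.7]
grip_width: 0.695
```

Request:
play_rows:
  rows:
    - [[0,0,1.2],[0,0,0],60]
    - [[0,0,0],[0,0,0],66]
    - [[0,0,0],[0,0,0],80]
    - [[0,0,0],[0,0,0],85]
    - [[0,0,0],[0,0,0],85]
    - [[0,0,20],[0,0,0],85]
    - [[0,0,40],[0,0,0],85]
    - [[0,0,50],[0,0,0],85]
    - [[6,-35,30],[0,0,-6],85]
    - [[8,-55,0],[0,0,-8],85]
    - [[8,-55,0],[0,0,-8],85]
    - [[8,-55,0],[0,0,-9],85]

```text
clock: 24.42
position: [0.5394, -0.2315, 0.1602]
ee_rot: [0.925, -0.381, 0.0, 0.0]
ft_force: [0.8, 0.4, -0.7]
grip_width: 0.998
```

Request:
play_rows:
  rows:
    - [[8,-55,0],[0,0,0],85]
    - [[0,-7,0],[0,0,0],85]
    - [[0,0,0],[0,0,0],85]

```text
clock: 24.8
position: [0.5472, -0.2916, 0.1597]
ee_rot: [0.925, -0.379, -0.0, -0.0]
ft_force: [0.2, 0.0, 0.5]
grip_width: 0.996
```

```bash
python3 - <<'E'
from est import *
P['pad']=np.array([*P['pad'],-.237]);P['M']=(P['pad'][:3]+P['coaster'])/2
P['J']=P['M']+.095*np.array([.972,-.235,0]);print(P['J'])
im=camera("side");im2=camera("top")
it=[('pad',(.085,.085),.004),('coaster',.045,.004),('M',.03,0),('M',.03,.055),('J',.025,0)]
ov("side",im,P,it,220,130,320,230,6,"pics/s10.png")
ov("top",im2,P,it,190,150,350,250,5,"pics/t10.png")
cv2.imwrite("pics/s10raw.png",im)
o=readout.get_obs();print(o['position'],o['ft_force'],o['grip_width'])
E
```

```text
[ 0.60106931 -0.05196149  0.004     ]
[ 0.54766393 -0.28994719  0.16008382] [-0.23378265  0.51384333 -0.03556815] 0.9928746983383732
```

View pics/s10.png

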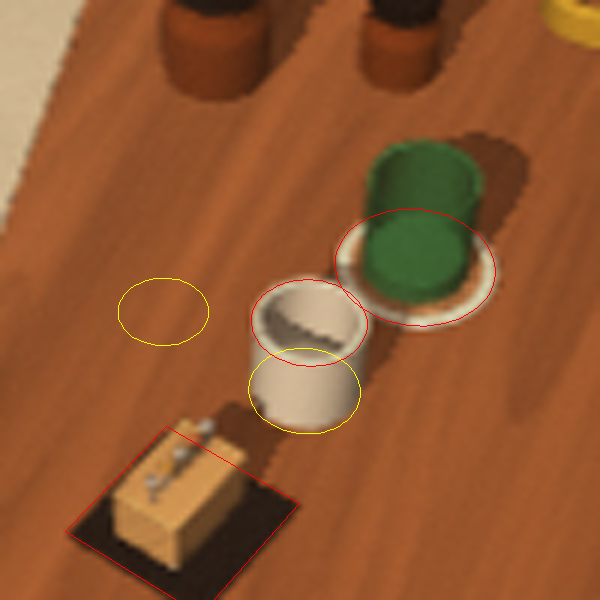

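View pics/t10.png

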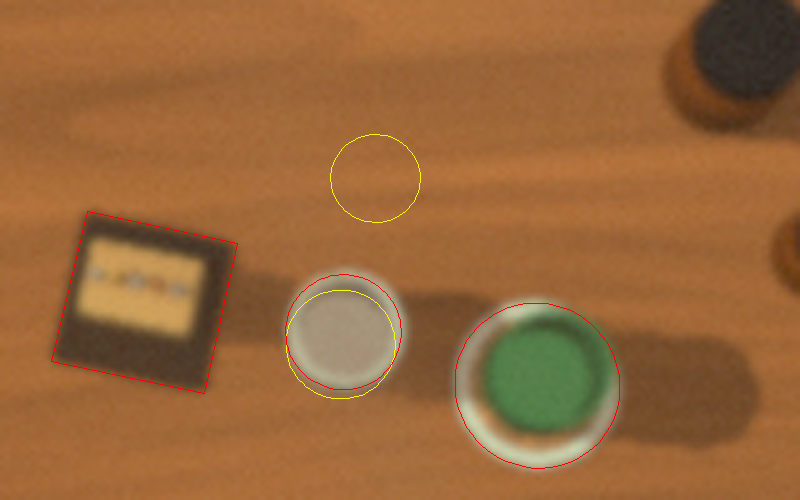

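Request:
play_rows:
  rows:
    - [[0,-1,-30],[0,0,0],85]
    - [[0,0,-40],[0,0,0],85]
    - [[0,0,-35],[0,0,0],85]
    - [[0,0,-25],[0,0,0],85]
    - [[0,0,-18],[0,0,0],80]
    - [[0,0,0],[0,0,0],75]
    - [[0,0,0],[0,0,0],70]

```text
clock: 25.78
position: [0.5481, -0.2927, 0.0132]
ee_rot: [0.926, -0.378, 0.001, 0.0]
ft_force: [0.2, -0.2, 0.3]
grip_width: 0.818
```

```bash
python3 - <<'E'
from h import *
im=camera("side");crop(im,230,50,350,160,6,"pics/s11.png")
o=readout.get_obs();print(o['position'],o['ft_force'],o['grip_width'])
E
```

```text
[ 0.54821017 -0.2928582   0.01341741] [-0.63603323 -0.36318061  0.50590031] 0.8211931258528065
```

View pics/s11.png

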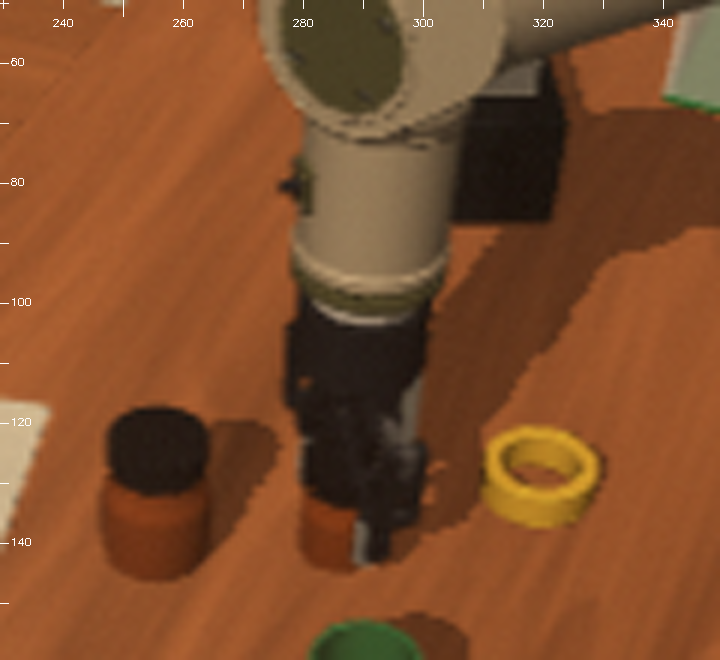

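Request:
play_rows:
  rows:
    - [[0,0,0],[0,0,0],60]
    - [[0,0,0],[0,0,0],52]
    - [[0,0,0],[0,0,0],43]
    - [[0,0,0],[0,0,0],43]
    - [[0,0,0],[0,0,0],43]
    - [[0,0,0],[0,0,0],43]
    - [[0,0,10],[0,0,0],43]
    - [[0,0,30],[0,0,0],43]
    - [[0,0,40],[0,0,0],43]
    - [[0,0,40],[0,0,0],43]
    - [[0,0,30],[0,0,0],43]
  force: 30

```text
clock: 27.2
position: [0.5476, -0.2927, 0.1643]
ee_rot: [0.926, -0.378, 0.001, 0.0]
ft_force: [0.8, -0.5, -1.8]
grip_width: 0.571
```

Request:
play_rows:
  rows:
    - [[3,15,0],[0,0,0],43]
    - [[8,36,0],[0,0,-5],43]
    - [[9,43,0],[0,0,-5],43]
    - [[10,45,0],[0,0,-5],43]
    - [[10,45,0],[0,0,0],43]
    - [[8,35,-20],[0,0,0],43]
    - [[5,22,-30],[0,0,0],43]
    - [[0,0,-30],[0,0,0],43]
    - [[0,0,-25],[0,0,0],43]
    - [[0,0,0],[0,0,0],43]

```text
clock: 28.45
position: [0.5979, -0.0506, 0.0542]
ee_rot: [0.869, -0.496, -0.003, 0.001]
ft_force: [-0.6, -0.5, -0.9]
grip_width: 0.57
```

```bash
python3 - <<'E'
from est import *
P['pad']=np.array([*P['pad'],-.237]);P['M']=(P['pad'][:3]+P['coaster'])/2
P['J']=P['M']+.095*np.array([.972,-.235,0])
im=camera("side")
z=readout.get_obs()['position'][2]-.0132;print(z)
it=[('M',.03,0),('M',.03,.055),('J',.025,0),('J',.025,z),('J',.025,z+.066)]
ov("side",im,P,it,210,100,320,210,6,"pics/s12.png")
o=readout.get_obs();print(o['position'],o['ft_force'],o['grip_width'])
E
```

```text
0.04277295563238122
[ 0.59917843 -0.05077993  0.05597296] [-0.25695649 -0.17125003 -0.99785159] 0.5716915392655795
```

View pics/s12.png

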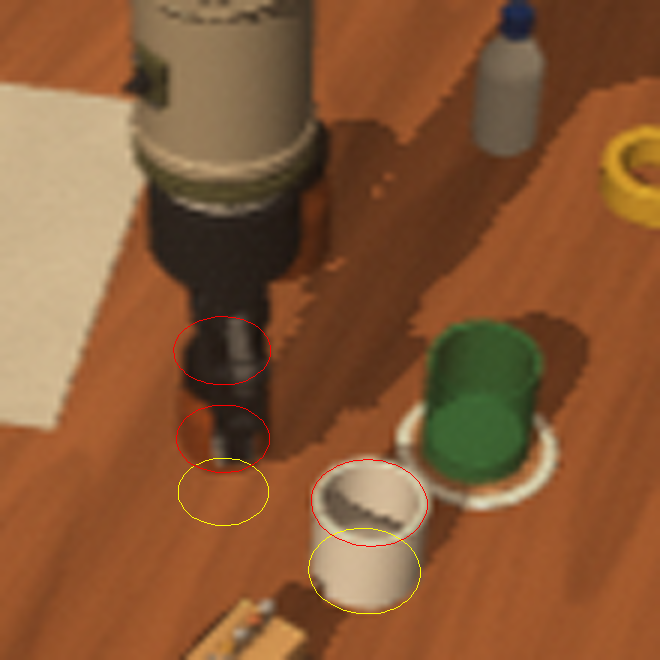

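Request:
play_rows:
  rows:
    - [[2,-1,-15],[0,0,0],43]
    - [[0,0,-15],[0,0,0],43]
    - [[0,0,-5],[0,0,0],43]
    - [[0,0,-2],[0,0,0],43]
    - [[0,0,0],[0,0,0],43]

```text
clock: 29.12
position: [0.6025, -0.0526, 0.0202]
ee_rot: [0.868, -0.496, 0.0, -0.0]
ft_force: [-0.3, -0.3, -1.7]
grip_width: 0.573
```

Request:
play_rows:
  rows:
    - [[0,0,-1],[0,0,0],43]
    - [[0,0,-0.5],[0,0,0],43]
    - [[0,0,0],[0,0,0],43]

```text
clock: 29.5
position: [0.6023, -0.0527, 0.0186]
ee_rot: [0.868, -0.496, 0.0, 0.0]
ft_force: [-1.4, -0.5, -1.2]
grip_width: 0.568
```

Request:
play_rows:
  rows:
    - [[0,0,-0.7],[0,0,0],43]
    - [[0,0,0],[0,0,0],43]
    - [[0,0,0],[0,0,0],43]

```text
clock: 29.88
position: [0.6023, -0.0527, 0.0178]
ee_rot: [0.868, -0.496, 0.0, 0.0]
ft_force: [-0.5, 0.4, -1.2]
grip_width: 0.572
```

Request:
play_rows:
  rows:
    - [[0,0,-1],[0,0,0],43]
    - [[0,0,-1],[0,0,0],43]
    - [[0,0,-0.5],[0,0,0],43]
    - [[0,0,0],[0,0,0],43]

```text
clock: 30.38
position: [0.6023, -0.0527, 0.0153]
ee_rot: [0.868, -0.496, -0.0, 0.0]
ft_force: [0.3, -0.1, -1.1]
grip_width: 0.573
```

Request:
play_rows:
  rows:
    - [[0,0,-0.7],[0,0,0],43]
    - [[0,0,0],[0,0,0],43]

```text
clock: 30.62
position: [0.6023, -0.0527, 0.0146]
ee_rot: [0.868, -0.496, 0.0, 0.0]
ft_force: [-0.1, -0.1, -1.5]
grip_width: 0.575
```

Request:
play_rows:
  rows:
    - [[0,0,-0.7],[0,0,0],43]
    - [[0,0,0],[0,0,0],43]

```text
clock: 30.88
position: [0.6022, -0.0527, 0.0138]
ee_rot: [0.868, -0.496, -0.0, 0.0]
ft_force: [-0.3, -1.0, -2.2]
grip_width: 0.567
```

Request:
play_rows:
  rows:
    - [[0,0,-0.7],[0,0,0],43]
    - [[0,0,0],[0,0,0],43]

```text
clock: 31.12
position: [0.6023, -0.0527, 0.0132]
ee_rot: [0.868, -0.496, -0.0, 0.0]
ft_force: [0.9, 0.2, -1.8]
grip_width: 0.572
```

Request:
play_rows:
  rows:
    - [[0,0,-0.6],[0,0,0],43]
    - [[0,0,0],[0,0,0],43]

```text
clock: 31.38
position: [0.6024, -0.0527, 0.0128]
ee_rot: [0.868, -0.496, 0.0, 0.0]
ft_force: [-3.3, 0.5, 0.8]
grip_width: 0.57
```

Request:
play_rows:
  rows:
    - [[0,0,0.6],[0,0,0],51]
    - [[0,0,0],[0,0,0],58]
    - [[0,0,0],[0,0,0],70]
    - [[0,0,0],[0,0,0],80]
    - [[0,0,20],[0,0,0],80]
    - [[0,0,40],[0,0,0],80]
    - [[0,0,40],[0,0,0],80]
    - [[-2,30,30],[0,0,0],75]
    - [[-4,55,20],[0,0,0],70]
    - [[-4,55,0],[0,0,0],60]
    - [[-4,55,0],[0,0,0],60]
    - [[-4,55,0],[0,0,0],60]

```text
clock: 32.88
position: [0.5842, 0.1991, 0.1651]
ee_rot: [0.868, -0.496, 0.001, -0.001]
ft_force: [0.5, 0.4, -0.3]
grip_width: 0.703
```

Request:
play_rows:
  rows:
    - [[-4,55,0],[0,0,0],60]
    - [[-4,55,0],[0,0,0],60]
    - [[-4,55,-10],[0,0,0],60]
    - [[-4,29,-10],[0,0,0],60]
    - [[0,0,-30],[0,0,0],60]
    - [[0,0,0],[0,0,0],60]

```text
clock: 33.62
position: [0.5674, 0.3906, 0.1122]
ee_rot: [0.868, -0.496, -0.001, 0.002]
ft_force: [-0.7, -0.6, -0.2]
grip_width: 0.705
```

```bash
python3 - <<'E'
from est import *
P['lid'][1]+=.001
P['pad']=np.array([*P['pad'],-.237]);P['M']=(P['pad'][:3]+P['coaster'])/2
P['J']=P['M']+.095*np.array([.972,-.235,0])
im=camera("side");im2=camera("top")
it=[('M',.03,0),('M',.03,.055),('J',.025,0),('J',.025,.066),('coaster',.045,.004)]
ov("side",im,P,it,210,120,320,230,6,"pics/s13.png")
ov("top",im2,P,it,190,150,350,250,5,"pics/t13.png")
crop(im,140,230,270,340,5.5,"pics/s13l.png")
o=readout.get_obs();print(o['position'],o['ft_force'],o['grip_width'])
E
```

```text
[0.56892507 0.390962   0.11485418] [ 0.08981391 -0.11749735 -0.2718748 ] 0.70710671583593
```

View pics/s13.png

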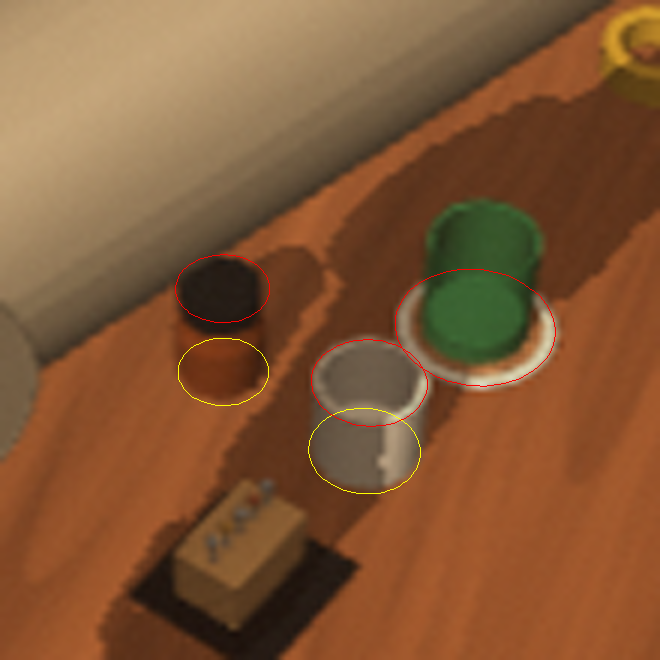

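View pics/t13.png

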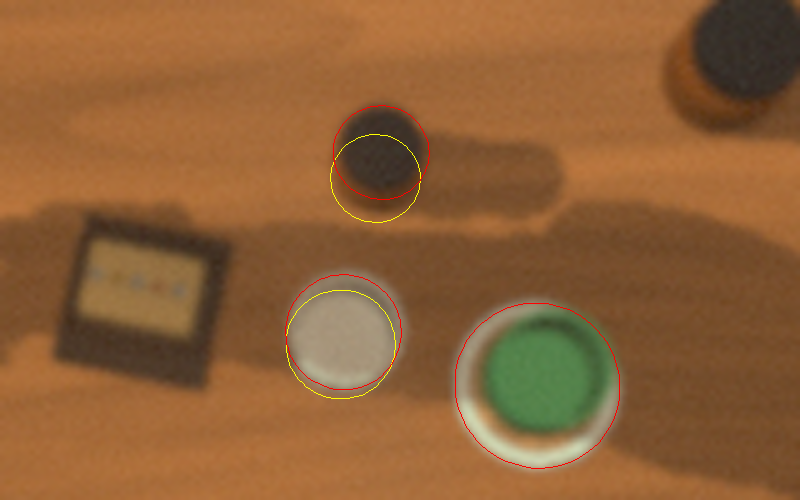

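View pics/s13l.png

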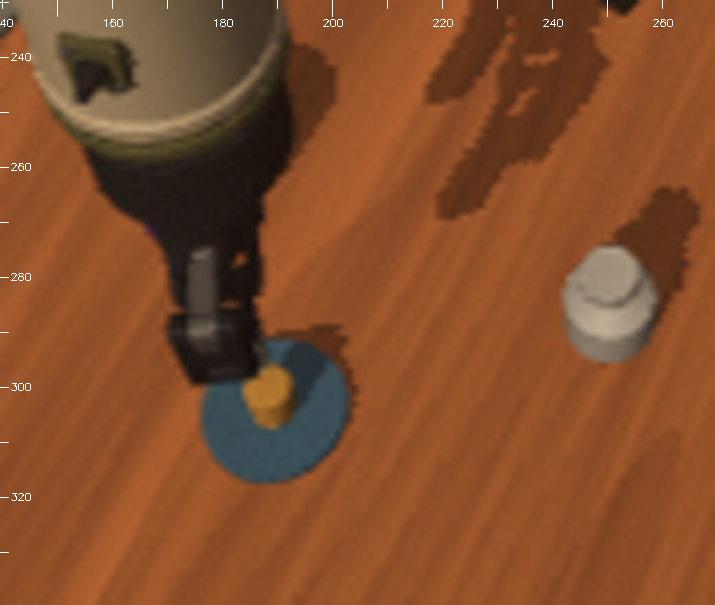

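Request:
play_rows:
  rows:
    - [[0,1,-30],[0,0,0],60]
    - [[0,0,-30],[0,0,0],60]
    - [[0,0,-25],[0,0,0],55]
    - [[0,0,-12],[0,0,0],50]
    - [[0,0,-3],[0,0,0],45]
    - [[0,0,0],[0,0,0],45]
    - [[0,0,0],[0,0,0],45]

```text
clock: 34.6
position: [0.5689, 0.3927, 0.0144]
ee_rot: [0.868, -0.496, 0.0, -0.001]
ft_force: [-0.3, 0.1, -0.0]
grip_width: 0.528
```

```bash
python3 - <<'E'
from h import *
im=camera("side");crop(im,140,240,250,340,6,"pics/s14.png")
o=readout.get_obs();print(o['position'],o['ft_force'],o['grip_width'])
E
```

```text
[0.56873546 0.3926405  0.01422915] [-0.94243505  0.05236787  0.49138782] 0.5281815935802935
```

View pics/s14.png

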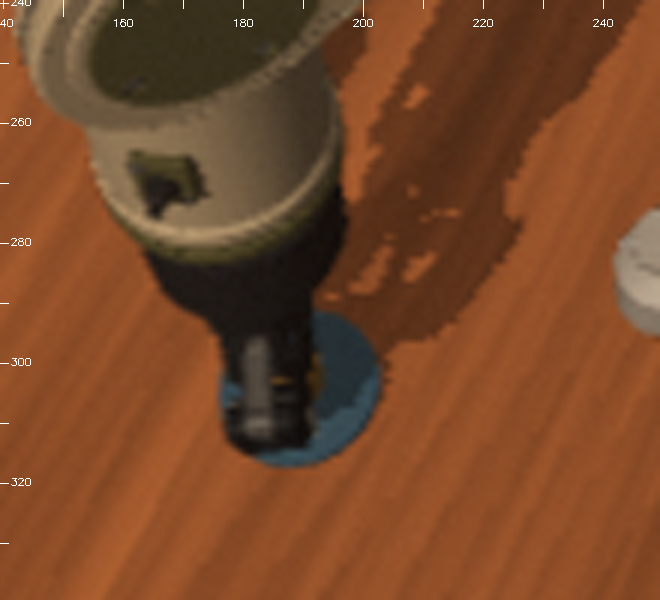

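```bash
python3 - <<'E'
from h import *
t=np.array([.5688,.3927,.0])
f=lambda p:((p+.5-[140,240])*6).round()
j=np.array([-.508,.861,0]); w=np.array([.861,.508,0])
for d in(.0225,.037):
  for k in(-.011,.011): print(d,k,[f(proj("side",t+d*j+k*w+[0,0,z])) for z in(.017,.04)])
print("knob",f(proj("side",[.5675,.392,.03])),f(proj("side",[.5675,.392,.006])))
o=readout.get_obs();print(o['ee_rot'],o['joint_pos'])
E
```

```text
0.0225 -0.011 [array([319., 420.]), array([312., 398.])]
0.0225 0.011 [array([265., 427.]), array([257., 405.])]
0.037 -0.011 [array([320., 455.]), array([313., 433.])]
0.037 0.011 [array([265., 462.]), array([257., 440.])]
knob [290. 359.] [298. 382.]
[ 8.68226199e-01 -4.96168144e-01  3.22360172e-04 -5.79623934e-04] [-0.28314579  0.72734536 -0.56406926  1.44587039  0.41358744  1.08656292
 -1.96399678]
```

Request:
play_rows:
  rows:
    - [[-1,0,-3],[0,0,0],40]
    - [[0,0,0],[0,0,0],30]
    - [[0,0,0],[0,0,0],22]
    - [[0,0,0],[0,0,0],17]
    - [[0,0,0],[0,0,0],17]
    - [[0,0,0],[0,0,0],17]
    - [[0,0,0],[0,0,0],17]
  force: 30

```text
clock: 35.52
position: [0.5673, 0.3924, 0.0103]
ee_rot: [0.868, -0.496, 0.0, -0.0]
ft_force: [-0.0, 1.0, 1.1]
grip_width: 0.241
```

Request:
play_rows:
  rows:
    - [[0,0,10],[0,0,0],17]
    - [[0,0,30],[0,0,0],17]
    - [[0,0,40],[0,0,0],17]
    - [[0,0,40],[0,0,0],17]
    - [[0,0,30],[0,0,0],17]
    - [[0,0,0],[0,0,0],17]

```text
clock: 36.28
position: [0.5683, 0.3932, 0.1637]
ee_rot: [0.868, -0.496, 0.001, -0.002]
ft_force: [-0.8, -0.5, -1.5]
grip_width: 0.244
```

```bash
python3 - <<'E'
from h import *
im=camera("side");crop(im,140,200,250,310,5.4,"pics/s15.png")
o=readout.get_obs();print(o['position'],o['ft_force'],o['grip_width'])
E
```

```text
[0.56767425 0.39256188 0.16139713] [-0.11840684 -0.41101143 -1.32616921] 0.2444881293921074
```

View pics/s15.png

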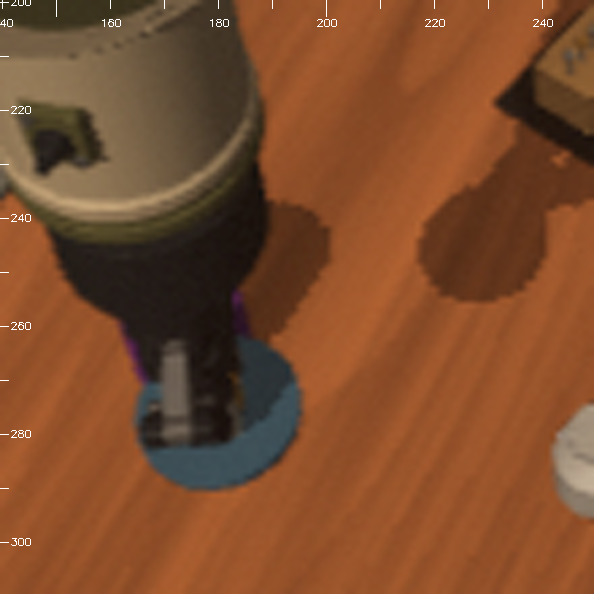

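Request:
play_rows:
  rows:
    - [[-2,-15,0],[0,0,0],17]
    - [[-5,-35,0],[0,0,0],17]
    - [[-6,-45,0],[0,0,0],17]
    - [[-6,-45,0],[0,0,0],17]
    - [[-6,-45,0],[0,0,0],17]
    - [[-6,-45,0],[0,0,0],17]
    - [[-6,-45,0],[0,0,0],17]
    - [[-6,-45,0],[0,0,0],17]
    - [[-6,-45,0],[0,0,0],17]
    - [[-5,-35,0],[0,0,0],17]
    - [[-4,-23,-10],[0,0,0],17]
    - [[0,0,0],[0,0,0],17]

```text
clock: 37.83
position: [0.5074, -0.0337, 0.1485]
ee_rot: [0.867, -0.498, -0.001, 0.001]
ft_force: [0.5, -0.3, -0.7]
grip_width: 0.243
```

Request:
play_rows:
  rows:
    - [[0,0,-20],[0,0,0],17]
    - [[0,0,-20],[0,0,0],17]
    - [[0,0,-10],[0,0,0],17]
    - [[0,0,0],[0,0,0],17]

```text
clock: 38.33
position: [0.5087, -0.0304, 0.0997]
ee_rot: [0.868, -0.496, -0.001, 0.0]
ft_force: [0.6, 0.4, -1.0]
grip_width: 0.245
```

```bash
python3 - <<'E'
from est import *
P['Q']=np.array([.5097,-.0306,0])
o=readout.get_obs();print(o['position'],o['ft_force'],o['grip_width'])
im=camera("side");im2=camera("top")
z=o['position'][2]-.0103
it=[('Q',.03,.055),('Q',.034,z),('Q',.03,0)]
ov("side",im,P,it,220,130,320,230,6,"pics/s16.png")
ov("top",im2,P,it,190,150,330,250,5,"pics/t16.png")
E
```

```text
[ 0.508723   -0.03035034  0.09967969] [ 0.56936936  0.39689871 -0.97899068] 0.24458639031283197
```

View pics/s16.png

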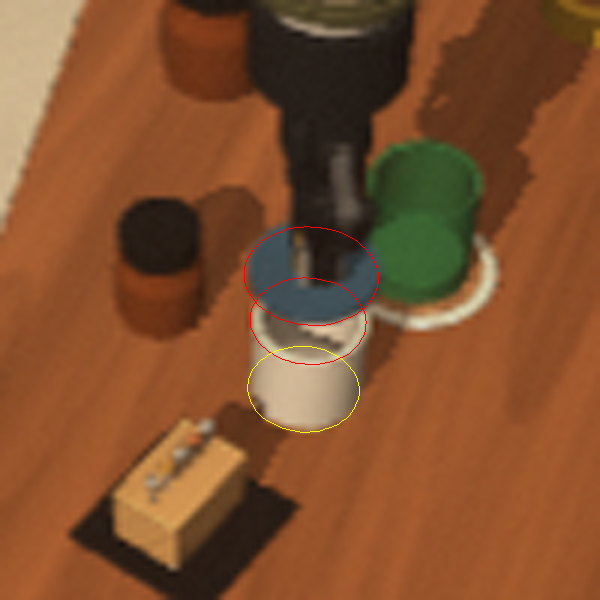

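View pics/t16.png

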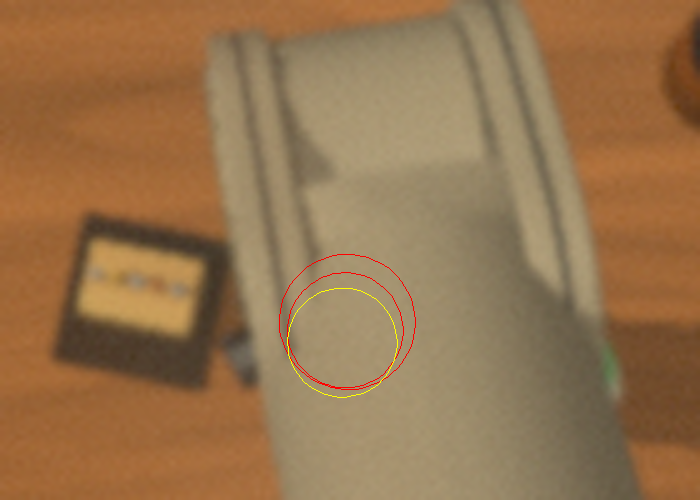

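Request:
play_rows:
  rows:
    - [[0,0,-12],[0,0,0],17]
    - [[0,0,-10],[0,0,0],17]
    - [[0,0,-6],[0,0,0],17]
    - [[0,0,-3],[0,0,0],17]
    - [[0,0,0],[0,0,0],17]

```text
clock: 39.05
position: [0.5092, -0.0306, 0.0691]
ee_rot: [0.868, -0.496, -0.0, 0.0]
ft_force: [1.3, -0.9, -0.7]
grip_width: 0.248
```

Request:
play_rows:
  rows:
    - [[0,0,-1],[0,0,0],17]
    - [[0,0,0],[0,0,0],17]

```text
clock: 39.3
position: [0.5094, -0.0307, 0.0684]
ee_rot: [0.868, -0.496, 0.0, -0.0]
ft_force: [-0.3, 0.9, -0.6]
grip_width: 0.244
```

Request:
play_rows:
  rows:
    - [[0,0,-0.7],[0,0,0],17]
    - [[0,0,0],[0,0,0],17]

```text
clock: 39.55
position: [0.5093, -0.0307, 0.0675]
ee_rot: [0.868, -0.496, 0.0, 0.0]
ft_force: [0.3, 0.4, 0.5]
grip_width: 0.24
```

Request:
play_rows:
  rows:
    - [[0,0,-0.7],[0,0,0],17]
    - [[0,0,0],[0,0,0],17]

```text
clock: 39.8
position: [0.5093, -0.0307, 0.0668]
ee_rot: [0.868, -0.496, -0.0, 0.0]
ft_force: [-0.0, 1.0, -1.1]
grip_width: 0.24
```

Request:
play_rows:
  rows:
    - [[0,0,-0.6],[0,0,0],17]
    - [[0,0,0],[0,0,0],17]

```text
clock: 40.05
position: [0.5093, -0.0307, 0.0662]
ee_rot: [0.868, -0.496, 0.0, 0.0]
ft_force: [0.5, 0.5, 0.3]
grip_width: 0.243
```

Request:
play_rows:
  rows:
    - [[0,0,-0.6],[0,0,0],17]
    - [[0,0,0],[0,0,0],17]

```text
clock: 40.3
position: [0.5093, -0.0307, 0.0656]
ee_rot: [0.868, -0.496, -0.0, 0.0]
ft_force: [0.4, 0.9, -0.7]
grip_width: 0.246
```

Request:
play_rows:
  rows:
    - [[0,0,-0.6],[0,0,0],17]
    - [[0,0,0],[0,0,0],17]

```text
clock: 40.55
position: [0.5094, -0.0307, 0.0652]
ee_rot: [0.868, -0.496, 0.0, 0.0]
ft_force: [-0.8, -0.1, 1.9]
grip_width: 0.24
```

Request:
play_rows:
  rows:
    - [[0,0,-0.5],[0,0,0],17]
    - [[0,0,0],[0,0,0],17]

```text
clock: 40.8
position: [0.5095, -0.0307, 0.0652]
ee_rot: [0.868, -0.496, 0.0, 0.0]
ft_force: [-3.7, -0.6, 8.9]
grip_width: 0.243
```

Request:
play_rows:
  rows:
    - [[0,0,0.5],[0,0,0],22]
    - [[0,0,0],[0,0,0],26]
    - [[0,0,0],[0,0,0],35]
    - [[0,0,0],[0,0,0],45]
    - [[0,0,0],[0,0,0],45]
    - [[0,0,20],[0,0,0],45]
    - [[0,0,40],[0,0,0],45]
    - [[0,0,50],[0,0,0],45]
    - [[0,0,50],[0,0,0],45]
    - [[0,-40,20],[0,0,0],45]
    - [[-5,-55,0],[0,0,0],45]
    - [[-5,-55,0],[0,0,0],45]

```text
clock: 42.3
position: [0.4992, -0.1822, 0.2455]
ee_rot: [0.868, -0.496, 0.001, 0.0]
ft_force: [1.2, 1.0, 0.2]
grip_width: 0.53
```

Request:
play_rows:
  rows:
    - [[-5,-55,0],[0,0,0],45]
    - [[-5,-55,0],[0,0,0],45]
    - [[-5,-55,0],[0,0,0],45]
    - [[-5,-55,0],[0,0,0],45]
    - [[0,0,0],[0,0,0],45]

```text
clock: 42.92
position: [0.4768, -0.4056, 0.2439]
ee_rot: [0.866, -0.499, -0.001, 0.001]
ft_force: [0.9, 0.4, -0.1]
grip_width: 0.523
```

```bash
python3 - <<'E'
from est import *
P['pad']=np.array([*P['pad'],-.237]);P['M']=(P['pad'][:3]+P['coaster'])/2
P['J']=P['M']+.095*np.array([.972,-.235,0])
im=camera("side");im2=camera("top");cv2.imwrite("pics/s17raw.png",im);cv2.imwrite("pics/t17raw.png",im2)
it=[('M',.034,.061),('M',.011,.085),('J',.025,.066),('coaster',.031,.072),('coaster',.045,.004),('pad',(.085,.085),.004),('pad',(.04,.06),.04)]
ov("side",im,P,it,210,120,320,230,6,"pics/s17.png")
ov("top",im2,P,it,190,150,350,250,5,"pics/t17.png")
o=readout.get_obs();print(o['position'],o['ft_force'],o['grip_width'])
E
```

```text
[ 0.47926159 -0.40067434  0.24458284] [0.33323054 0.11044075 0.99721794] 0.5276761199988244
```

View pics/s17.png

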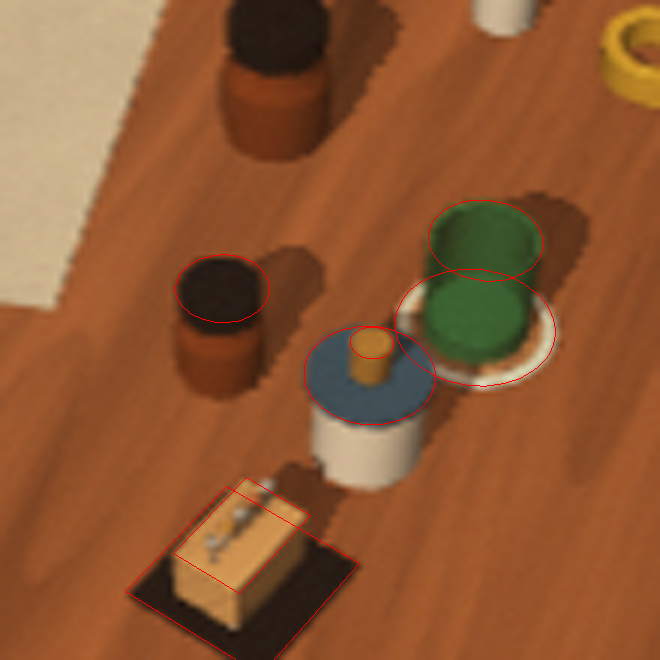

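View pics/t17.png

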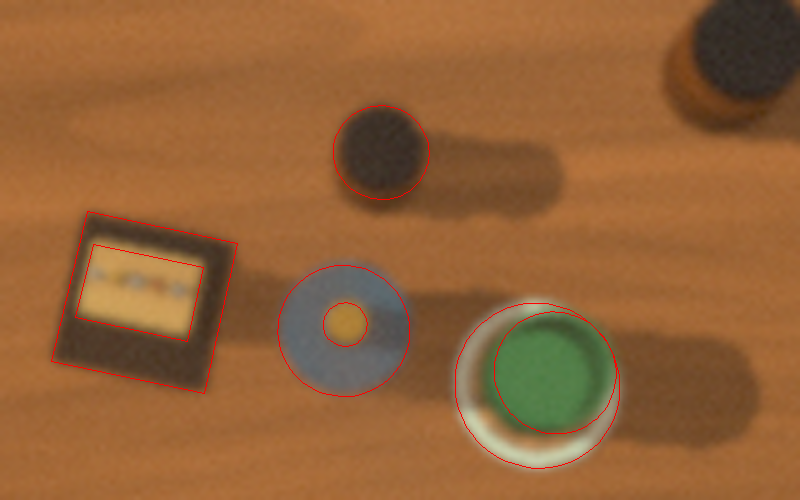

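View pics/t17raw.png

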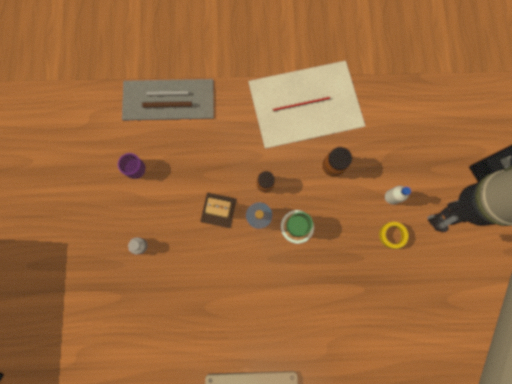

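View pics/s17raw.png

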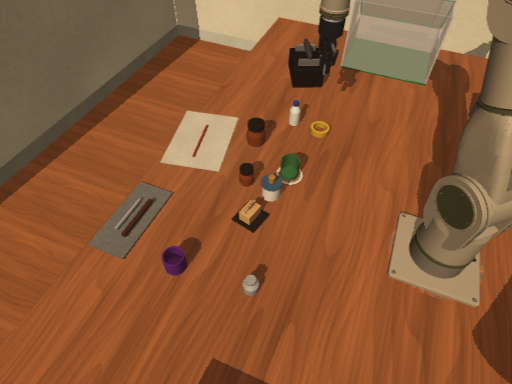

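The final pictures show every placed item on its predicted outline to within about 2 mm. The bottle (398,195), tape (395,235) and weight (137,245) are at their starting pixels.

```bash
python3 -c "
from workcell import manip
print(manip.hand_in())"
```

```text
the job is handed in; nothing more can be done
None
```

The bench is laid out and handed in at about 43 s of the 131 s allowed. Everything was done in the order asked:
1. The tumbler went on the coaster.
2. The bur block went on the pad, burs up.
3. The pot went midway between coaster and pad.
4. The small amber jar went behind the pot.
5. The lid went on the pot.

Each thing was lowered until the wrist force showed contact, then released.

- **Last checks:** the final top and side pictures show everything upright and within about 1–2 mm of its target. I aimed the jar for a 40 mm gap to the pot. The purple pot and the large jar were not used, and the white bottle, tape roll and steel weight look unmoved.
- **Disagreements:** the top view put the block about 2–2.5 mm off centre on the pad, away from the robot, while the side view showed less. The two cameras also differed by about 1–2 mm on the pot. The coaster-to-pad distance measured 218.8 mm against the stated 220 mm. I left all three, since they are about the size of the 2 mm calibration tolerance.

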